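# Unhook the hub ring and mount it on the truing arbor

## Robot

A 7-joint arm with a two-finger parallel gripper is mounted at the origin on the work surface. World frame = base frame: x ahead of the robot, y to its left, z up, the work surface at z = 0. Lengths are in m, angles in rad, forces in N, time in s.
With the tool pointing down it reaches from about 0.425 to 0.875 m from the base axis. Payload 4.7 kg.
Tool frame: the origin (TCP) lies where the fingers leave the gripper's body, on its centre line; the fingertips stand 70 mm ahead of it and the grasp point (between the pads) lies 51 mm ahead of it; z points along the fingers, y is the line along which they close (so a half turn about z gives the same grasp; the last joint's range is limited). The gripper opens to 87 mm and grips with 3 to 60 N. Pads are 19 mm wide; open, the fingers measure 117 mm over their backs; the gripper's body (75 mm by 190 mm) begins 51 mm behind the grasp point.
Start: joints at [-1.193, 0.321, -0.07, 1.45, 0.023, 1.371, -0.057], TCP at [0.231, 0.607, 0.292] pointing down, gripper open.
Joint ranges: [-2.86, 2.86], [-0.3, 2.09], [-1.38, 1.24], [0.06, 2.45], [-1.56, 4.7], [0.09, 2.05], [-2.69, 2.69]. Speed limits (rad/s): [2.57, 2.57, 3.14, 3.14, 3.14, 3.14, 3.14].

## Interface

Orientations are given as a rotation vector (axis times angle).
In Python, from bench import get_state, get_image, get_calibration, close_job gives the robot as it stands.
- The arm moves only by the tool send_rows, never from a script. Its argument "rows" is a list of rows, each an object of numbers: "hand": the finger opening in mm, from 0 to 87; "x", "y", "z": the shift along the world's x, y, z in mm; "roll": the turn about the world's z in degrees. A call has 1 to 10 rows; each row shifts and turns the commanded pose from where the row before left it; what a row does not reach is not made up. A row lasts 1/10 s, in which the tool goes at most 50 mm and 8.59 degrees, less where a joint would pass 70% of its speed; a pose out of reach is approached as far as the arm can. A call is refused whole if a number of a shift passes 50 or a number of a turn 8.59, either way. A call with a gripper value outside its range is refused whole. The fingers move at their own pace and stop on an object; "force" is the grip in N (left out, the last holds). Time passes only in rows, so rows that do not move let the fingers close. It gives the time, the measured TCP pose, the force, the opening and the grip force at its end, in the units of the state.
- get_state(): the state, without advancing time (a new reading comes with each control period).
- get_image(name): name is "side" or "top"; returns the picture (420x560x3 uint8, blue, green, red); there is no depth.
- get_calibration(name): a dict with "mtx" (3x3 intrinsics, pixels), "world_from_camera" (4x4, takes a point from camera to world coordinates). Camera axes: x right, y down, z forward; pixel columns grow to the right and rows downward; lengths in m; the calibration is good to about 2 mm. A picture is of the moment at which its call begins. get_calibration takes no time and is no camera call.
- close_job(): hands the job in; it is judged then, once.
The state is a dict: "time": time; "joint_positions": joint angles; "qd": joint speeds; "joint_torque": joint torques, N m; "position": TCP position; "tool_rot": TCP orientation; "ft_force": force on the tool from outside, world axes, zero at the start; "torque": the same for the moment, N m; "grip_width": opening from 0.0 (shut) to 1.0 (fully open); "grip_force": force on a finger pad.
Only numpy, scipy, OpenCV 4.12 (cv2) and the standard library are available. Lean on these libraries where they do the work, as an engineer would, in place of code of your own. Each camera call takes 0.05 s, during which the arm holds its last target. There are 200 camera calls.

## Task

Take the brass hub ring off the sprung drying hook without straining the hook (never more than 6 N between them): ease it up past the upturned tip by feel, without jamming it under the hook's arm, and then draw it out. Slide it onto the steel arbor of the green truing stand, press it lightly (about 2 to 10 N) home against the cork shoulder, and leave it there, disturbing nothing else.

Things in the scene. Friction and masses are not known exactly. Their poses are not given: they have to be found in the camera images.
- ring_center (a point): Centre of the hanging matte brass hub ring, a plain short tube: 58 mm outside, 46 mm bore, 24 mm long, 137 to 293 g (unknown). Its x axis is its bore axis, level and parallel to the hook's arm; the top of the bore rests on the saddle bar. Pinch it from above across the 58 mm, fingers either side at the centre's height, closing level and square to the bore axis.
- hub_ring: The same hub ring as a body; origin at its centre, x along its bore.
- hook_stand: Stand of the sprung drying hook, fixed to the table (base 110 x 120 x 16 mm, post 16 mm across, about 190 mm tall); origin on the table under the post's axis. From a sleeve on the post a level 10 mm round saddle bar and a matching hook arm run along the stand's own -x, towards the robot. The ring hangs on the saddle bar, its centre 76 to 82 mm from the post's axis. Heights are not given.
- prong_foot (a point): Point on the table below the hook's prong, 105 mm from the post's axis (axes as the stand's). The hook arm (10 mm round) lies level with the saddle bar or up to 25 mm lower (reset each time, not measured) and ends in a 10 mm round, flat-topped prong straight up. From the arm's underside to the tip is 42.5 mm: it must pass through the 46 mm bore, 3.5 mm to spare. Lifted too far, the bore's bottom meets the arm's underside.
- post_foot (a point): Same point as the stand's origin. Saddle bar and hook arm ride together on a soft upright spring (80 N/m), level: the ring's weight has pulled them down by 17 to 36 mm. As the ring is lifted they follow it up to a stop; only then does the ring rise relative to the hook. Beyond the stop, and for pulls along the arm, the hook gives about 2.5 N per mm on rubber. Over 6 N between ring and hook strains it.
- arbor: The green truing stand, fixed to the table (base 130 x 130 x 18 mm, pedestal, round head 68 mm across behind the shoulder); origin on the table. A level steel arbor 38 mm in diameter points along the stand's own -x (towards the robot), axis 130 mm above the table, ending in a 12 mm long taper down to 24 mm. Behind it is a cork-faced shoulder.
- arbor_nose (a point): The front end of the arbor's taper, on its axis; axes as those of the truing stand (arbor points to -x).
- arbor_seat (a point): The point on the arbor's axis where the ring's centre comes when the ring is fully home, 36 mm behind the nose (towards +x); axes as those of the stand. After release the ring drops up to 4 mm as its bore settles on the arbor.
- arbor_pad: The cork-faced shoulder, a disc 56 mm across round the arbor; its front face is 12 mm behind the seat point and at right angles to the arbor. Origin at the centre of that face. It gives on a spring of about 1.5 N per mm, at most 8 mm.
- handle: The red lacquered handle, 120 mm long and 30 mm thick, lying on the table; a bystander to be left alone; origin under its centre.
- cap: The coral-set brass cap, 60 mm across, a bystander to be left alone; origin under its centre.
- spare_ring: A spare brass ring lying flat on the table (58 mm across, 24 mm tall), a bystander to be left alone; origin under its centre.
- polish: The polish jar, 60 mm across, 80 mm tall, a bystander to be left alone; origin under its centre.
- brush: The brush, a bystander to be left alone; origin under its centre.
- mallet: The hammer, a bystander to be left alone; origin under its centre.
- tray: The empty wooden tray, 120 x 90 x 35 mm, a bystander to be left alone; origin under its centre.
Mind the look-alikes: they are no part of the job. Leave any blue or turquoise look-alike of the hub_ring alone.

How it is judged:
On the way, in this order (a step that is already met when the one before it is completed fails the run):
1. the hub ring is off the hook, drawn out past the prong and held clear in the air (x of hub_ring in the frame of hook_stand below -0.125 m and height (world z) of hub_ring above 0.07 m and contact force between hub_ring and hook_stand below 0.1 N), for 0.1 s.
2. the ring is on the arbor and pressed against the cork shoulder with at least 1 N (x of hub_ring in the frame of arbor_seat above -0.003 m and distance between hub_ring and arbor_seat below 0.01 m and contact force between hub_ring and arbor_pad above 1 N), for 0.1 s.
At the end, for the whole second after the job is handed in: The hub ring sits on the arbor within 3 mm of home against the cork shoulder (its centre within 10 mm of the seat point, its bore within 0.12 rad of the arbor's direction), at rest and released (x of hub_ring in the frame of arbor_seat above -0.003 m and distance between hub_ring and arbor_seat below 0.01 m and angle between the x axis of hub_ring and the x axis of arbor, either way round below 0.12 rad and linear speed of hub_ring below 0.02 m/s and contact force between hub_ring and the fingers below 0.05 N); the robot touches nothing.
It fails at once if more than 6 N between the ring and the hook (contact force between hub_ring and hook_stand above 6 N).
It fails at once if more than 12 N between the ring and the cork shoulder (contact force between hub_ring and arbor_pad above 12 N).
It fails at once if more than 25 N between the ring and the truing stand (contact force between hub_ring and arbor above 25 N).
It fails at once if the ring is dropped (height (world z) of hub_ring below 0.06 m).
It fails at once if a bystander is moved more than 15 mm (distance of any of handle, cap, spare_ring, polish, brush, mallet, tray from where it was at the start of the episode above 0.015 m).
It also fails if it takes over 53 s, if anything falls off the work surface, if the arm or the gripper's body presses on something with over 40 N, if the wrist force passes 120 N, or if a joint passes its speed limit or range.

## Working session

There is one attempt and no reset: what is moved stays moved. The work goes in short steps, Python scripts to look and compute and a tool call to move; the robot and the scene stay as the last step left them, time stands still between calls to the robot, and variables do not carry over. Pictures are saved under pics/ and viewed, at most 10 in all, crops included, and the job is handed in when it is done.

Besides the shell and the picture viewer there is one more tool, called after ">>>" by a JSON object that holds its "fn" and its "kwargs". send_rows: Moves the arm, as the interface text tells. Its arguments: {"type":"object","properties":{"rows":{"type":"array","items":{"type":"object","properties":{"hand":{"type":"number"},"x":{"type":"number"},"y":{"type":"number"},"z":{"type":"number"},"roll":{"type":"number"}}}},"force":{"type":"number"}},"required":["rows"]}

```bash
mkdir -p pics; cat > h.py <<'E'
import numpy as np, cv2
from bench import *
np.set_printoptions(precision=4,suppress=True)
def proj(n,P):
    c=get_calibration(n);T=np.linalg.inv(np.array(c["world_from_camera"]));p=T[:3,:3]@np.array(P,float)+T[:3,3];q=np.array(c["mtx"])@p;return q[:2]/q[2]
def ray(n,uv):
    c=get_calibration(n);T=np.array(c["world_from_camera"]);d=T[:3,:3]@np.linalg.inv(np.array(c["mtx"]))@np.array([uv[0],uv[1],1.]);return T[:3,3],d/np.linalg.norm(d)
def atz(n,uv,z):
    o,d=ray(n,uv);return o+d*(z-o[2])/d[2]
def tri(a,b):
    o1,d1=ray("side",a);o2,d2=ray("top",b);A=np.stack([d1,-d2],1);s=np.linalg.lstsq(A,o2-o1,rcond=None)[0];p,q=o1+s[0]*d1,o2+s[1]*d2;return (p+q)/2,np.linalg.norm(p-q)
E
python3 - <<'E'
from h import *
for n in("side","top"):
    cv2.imwrite(f"pics/{n}0.png",cv2.resize(get_image(n),(800,600)));c=get_calibration(n);print(n,np.array(c["mtx"]),np.array(c["world_from_camera"]))
s=get_state();print(s)
E
```

```text
side [[535.2543   0.     275.8745]
 [  0.     535.2543 204.5027]
 [  0.       0.       1.    ]] [[ 0.9097 -0.3114  0.2747  0.1953]
 [-0.4152 -0.67    0.6155 -0.8383]
 [-0.0077 -0.6739 -0.7388  1.1466]
 [ 0.      0.      0.      1.    ]]
top [[484.4372   0.     273.2625]
 [  0.     484.4372 209.1588]
 [  0.       0.       1.    ]] [[-0.0164 -0.9924  0.1217  0.454 ]
 [-0.9999  0.0161 -0.0029 -0.0013]
 [ 0.0009 -0.1218 -0.9926  1.2876]
 [ 0.      0.      0.      1.    ]]
{'time': 0.1, 'joint_positions': array([-1.1929,  0.3218, -0.0701,  1.4515,  0.0226,  1.3708, -0.0569]), 'qd': array([ 0.0019, -0.0021,  0.0017, -0.002 , -0.0014,  0.0006, -0.0003]), 'joint_torque': array([ -0.0004, -49.2569,  -0.406 , -31.34  ,  -0.0641,   0.0394,
         0.0001]), 'position': array([0.2312, 0.6071, 0.2913]), 'tool_rot': array([-0.5682, -3.0896,  0.0026]), 'ft_force': array([-0.1655, -0.2546,  0.4573]), 'torque': array([-0.0411, -0.0236, -0.072 ]), 'grip_force': 0.0, 'grip_width': 1.0024777380727865}
```

View pics/side0.png

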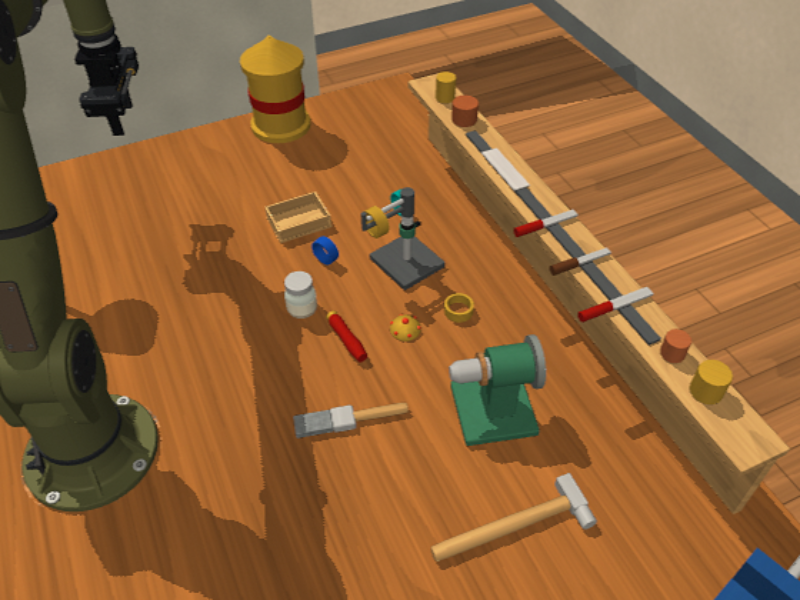

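View pics/top0.png

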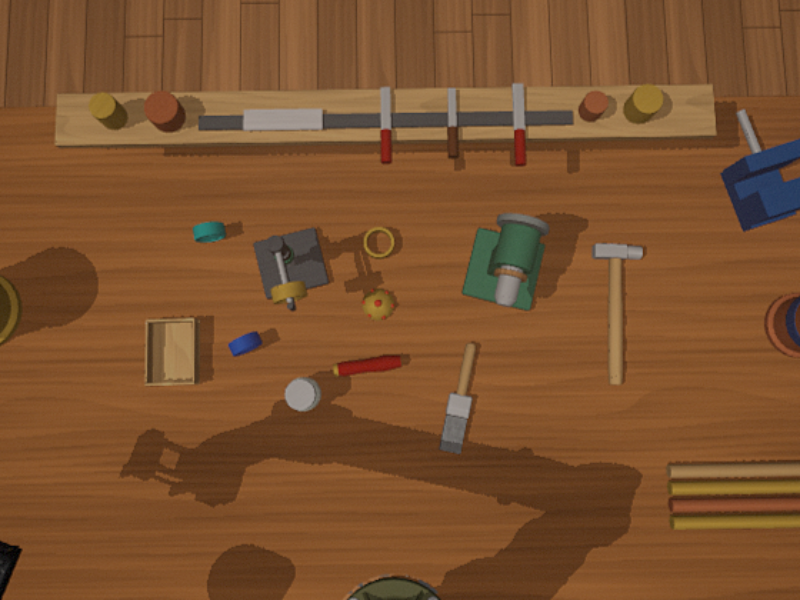

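```bash
python3 - <<'E'
from h import *
S=get_image("side");T=get_image("top")
def crop(I,x,y,w,h,k):
    o=cv2.resize(I[y:y+h,x:x+w],None,fx=k,fy=k,interpolation=cv2.INTER_CUBIC)
    for i in range(0,w,10): cv2.line(o,(i*k,0),(i*k,6 if (x+i)%20 else 14),(255,255,255),1)
    for i in range(0,h,10): cv2.line(o,(0,i*k),(6 if (y+i)%20 else 14,i*k),(255,255,255),1)
    return o
cv2.imwrite("pics/hook.png",np.hstack([crop(S,250,120,66,85,6),crop(T,170,150,66,85,6)]))
cv2.imwrite("pics/arb.png",np.hstack([crop(S,310,230,80,85,5),crop(T,320,145,80,85,5)]))
E
```

```text
(no output)
```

View pics/hook.png

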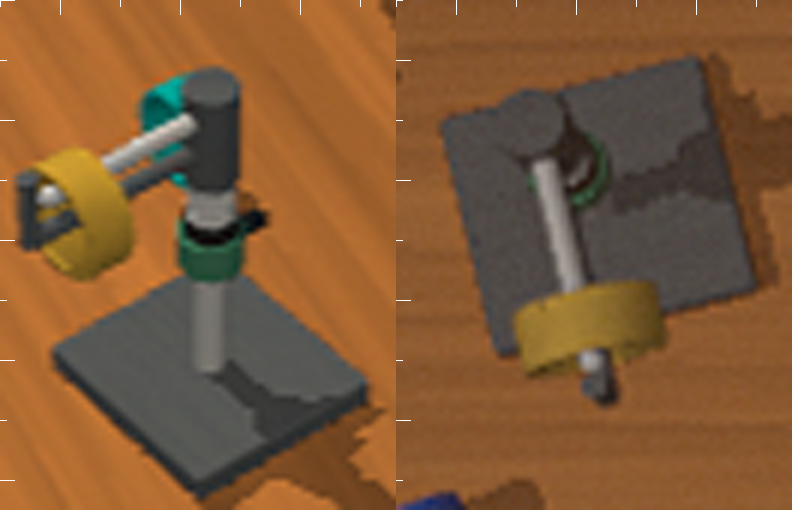

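View pics/arb.png

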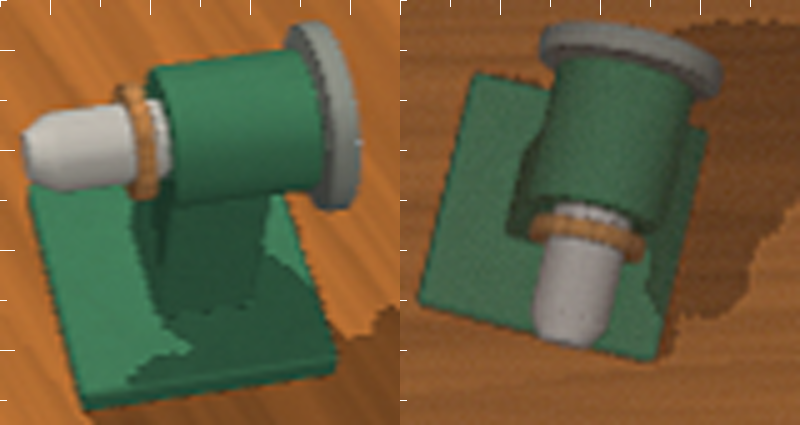

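```bash
python3 - <<'E'
from h import *
hs=lambda u,v:(250+u/6,120+v/6); ht=lambda u,v:(170+(u-396)/6,150+v/6)
As=lambda u,v:(310+u/5,230+v/5); at=lambda u,v:(320+(u-400)/5,145+v/5)
for nm,cs,z,n in(("hook top",[ht(440,122),ht(698,57),ht(757,288),ht(500,357)],.016,"top"),("arb top",[at(475,72),at(708,130),at(657,360),at(418,303)],.018,"top"),("hook side",[hs(53,352),hs(210,262),hs(367,385),hs(200,487)],.016,"side")):
    P=np.array([atz(n,c,z) for c in cs]);print(nm,P.tolist(),"ctr",P.mean(0),"edges",[(np.round(np.linalg.norm(b-a),4),np.round(np.degrees(np.arctan2(*(b-a)[1::-1])),2)) for a,b in zip(P,np.roll(P,-1,0))])
print("post top",tri(hs(212,85),ht(530,125)))
print("ring",tri(hs(85,215),ht(591,329)))
print("prong tip",tri(hs(28,178),ht(598,378)))
print("prong base side",hs(30,240))
print("nose",tri(As(28,150),at(572,343)), atz("side",As(28,150),.13),atz("top",at(572,343),.13))
a,b=atz("top",ht(545,165),.15),atz("top",ht(590,345),.15);print("bar ang",np.degrees(np.arctan2(*(b-a)[1::-1])))
a,b=atz("top",at(592,215),.13),atz("top",at(572,343),.13);print("arb ang",np.degrees(np.arctan2(*(b-a)[1::-1])))
E
```

```text
hook top [[0.7185648579728166, 0.24937451449662182, 0.016000000000000014], [0.7462289516344391, 0.13448253316785735, 0.016000000000000014], [0.6416240305966934, 0.10873198075653362, 0.016000000000000014], [0.6127412694132152, 0.2221290765541529, 0.016000000000000014]] ctr [0.6798 0.1787 0.016 ] edges [(np.float64(0.1182), np.float64(-76.46)), (np.float64(0.1077), np.float64(-166.17)), (np.float64(0.117), np.float64(104.29)), (np.float64(0.1093), np.float64(14.44))]
arb top [[0.7410855119726694, -0.1723394533237518, 0.018000000000000016], [0.7075235918876285, -0.29560661597300625, 0.018000000000000016], [0.5846830462674288, -0.26334002270941664, 0.018000000000000016], [0.6170215795563911, -0.13823348611232864, 0.018000000000000016]] ctr [ 0.6626 -0.2174  0.018 ] edges [(np.float64(0.1278), np.float64(-105.23)), (np.float64(0.127), np.float64(165.28)), (np.float64(0.1292), np.float64(75.51)), (np.float64(0.1287), np.float64(-15.37))]
hook side [[0.6128781048948251, 0.2202776655535077, 0.016000000000000014], [0.7116106620287501, 0.2462787161579998, 0.016000000000000014], [0.7442264031318374, 0.1336826500769327, 0.016000000000000014], [0.6405127552780987, 0.10637077683914486, 0.016000000000000014]] ctr [0.6773 0.1767 0.016 ] edges [(np.float64(0.1021), np.float64(14.75)), (np.float64(0.1172), np.float64(-73.85)), (np.float64(0.1072), np.float64(-165.25)), (np.float64(0.1172), np.float64(103.64))]
post top (array([0.6798, 0.1794, 0.1959]), np.float64(0.0007580084867737293))
ring (array([0.6066, 0.161 , 0.1595]), np.float64(0.002674278409631871))
prong tip (array([0.5799, 0.1535, 0.1985]), np.float64(0.003004360992174553))
prong base side (255.0, 160.0)
nose (array([ 0.5807, -0.1978,  0.1405]), np.float64(0.0002717216067873112)) [ 0.5846 -0.1911  0.13  ] [ 0.582  -0.1997  0.13  ]
bar ang -166.05156639430112
arb ang 169.0974488616359
```

```bash
cat >> h.py <<'E'
def circ(c,ax,r,n=40):
    ax=np.array(ax);u=np.cross(ax,[0,0,1.]);u/=np.linalg.norm(u);w=np.cross(u,ax);t=np.linspace(0,2*np.pi,n);return [np.array(c)+r*(np.cos(a)*u+np.sin(a)*w) for a in t]
def draw(I,n,curves,x,y,w,h,k):
    o=cv2.resize(I[y:y+h,x:x+w],None,fx=k,fy=k,interpolation=cv2.INTER_CUBIC)
    for c in curves:
        p=np.array([(proj(n,q)-[x,y]+.5)*k for q in c]);cv2.polylines(o,[np.int32(p*8)],False,(255,255,255),1,cv2.LINE_AA,3)
    return o
def ringc(c,yaw,segs):
    d=np.array([np.cos(yaw),np.sin(yaw),0]);return [circ(np.array(c)+s*d,d,r) for s,r in segs]
E
python3 - <<'E'
from h import *
S=get_image("side");T=get_image("top")
hk=np.radians(14.1);ak=np.radians(-15)
R=ringc([.6035,.1592,.158],hk,[(-.012,.029),(.012,.029),(-.012,.023)])
A=ringc([.582,-.1965,.13],ak,[(0,.012),(.012,.019),(.046,.019),(.048,.028)])
cv2.imwrite("pics/ov.png",np.vstack([np.hstack([draw(S,"side",R,250,140,50,37,8),draw(T,"top",R,180,185,50,37,8)]),np.hstack([draw(S,"side",A,308,242,50,37,8),draw(T,"top",A,335,178,50,37,8)])]))
E
```

```text
(no output)
```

View pics/ov.png

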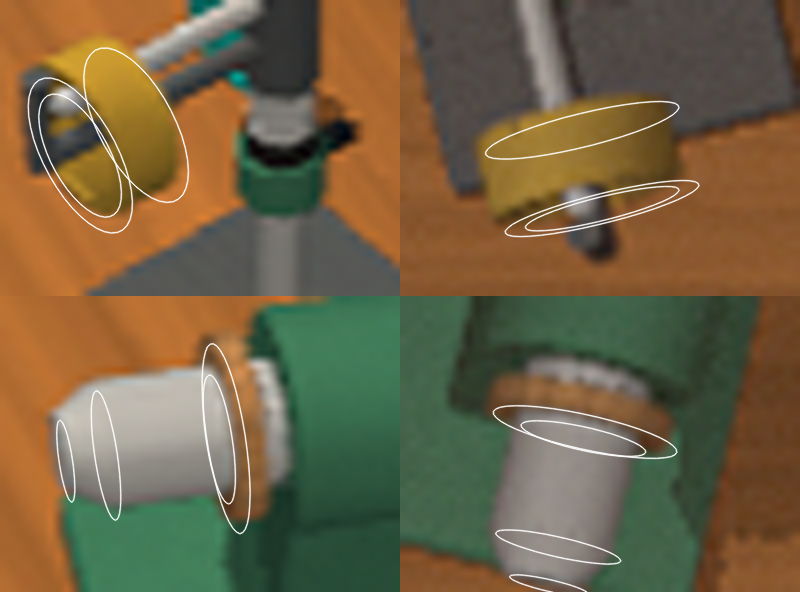

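```bash
cat > fit.py <<'E'
from h import *
from scipy.optimize import least_squares
hk=np.radians(14.1);ak=np.radians(-15)
def ext(n,curves):
    p=np.array([proj(n,q)for c in curves for q in c]);return np.r_[p.min(0),p.max(0)]
def ringres(X):
    R=ringc(X,hk,[(-.012,.029),(.012,.029)])
    return np.r_[ext("side",R)-OS,ext("top",R)-OT][[1,2,3,4,5,6,7]]
OS=np.array([33,38,183,218])/8+[250,140,250,140]-.5
OT=np.array([82,95,280,222])/8+[180,185,180,185]-.5
f=least_squares(ringres,[.6,.16,.158]);print("ring",f.x,f.fun)
def arb(X,z=.13):
    P=[X[0],X[1],X[2] if len(X)>2 else z]
    m=lambda s,r,n:ext(n,ringc(P,ak,[(s,r)]))
    sh=m(.012,.019,"side");sp=m(.048,.028,"side");sn=m(0,.012,"side");th=m(.012,.019,"top");tp=m(.048,.028,"top");tn=m(0,.012,"top")
    s=lambda u,v:(u/8+308-.5,(v-296)/8+242-.5);t=lambda u,v:((u-400)/8+335-.5,(v-296)/8+178-.5)
    return np.array([sn[0]-s(50,0)[0],sh[1]-s(0,380)[1],sh[3]-s(0,503)[1],sp[1]-s(0,333)[1],sp[3]-s(0,518)[1],th[0]-t(495,0)[0],th[2]-t(625,0)[0],tp[0]-t(487,0)[0],tp[2]-t(675,0)[0],tp[3]-t(0,447)[1],tn[3]-(145+347/5-.5)])
for x0 in([.582,-.197],[.582,-.197,.13]):
    f=least_squares(arb,x0);print("nose",f.x,f.fun)
E
python3 fit.py
```

```text
Traceback (most recent call last):
  File "fit.py", line 11, in <module>
    f=least_squares(ringres,[.6,.16,.158]);print("ring",f.x,f.fun)
  File "fit.py", line 8, in ringres
    return np.r_[ext("side",R)-OS,ext("top",R)-OT][[1,2,3,4,5,6,7]]
                 ~~~^^^^^^^^^^
  File "fit.py", line 5, in ext
    p=np.array([proj(n,q)for c in curves for q in c]);return np.r_[p.min(0),p.max(0)]
                ~~~~^^^^^
  File "h.py", line 5, in proj
    c=get_calibration(n);T=np.linalg.inv(np.array(c["world_from_camera"]));p=T[:3,:3]@np.array(P,float)+T[:3,3];q=np.array(c["mtx"])@p;return q[:2]/q[2]
ValueError: time passes only in moves, steps and waits
```

```bash
sed -i 's/^np.set_printoptions/import functools\nget_calibration=functools.lru_cache(get_calibration)\nnp.set_printoptions/' h.py; python3 fit.py
```

```text
ring [0.6055 0.1625 0.16  ] [-0.2686  0.8101  0.3273 -1.1255 -0.2113  0.8185  0.8399]
nose [ 0.5845 -0.1947] [ 1.3935  0.3939  1.1369  0.3782  0.9364 -0.7312 -1.404  -0.0358 -0.6328
  0.3529  0.0276]
nose [ 0.5831 -0.1953  0.1346] [ 1.0621 -0.4     0.3965 -0.433   0.2034 -0.1494 -0.7551  0.5422  0.0436
  0.6609  0.4095]
```

>>> {"fn": "send_rows", "kwargs": {"rows": [{"x": 25, "y": -30, "roll": 2.5, "hand": 87}, {"x": 27, "y": -32, "roll": 2.5}, {"x": 27, "y": -32, "roll": 2.5}, {"x": 27, "y": -32, "roll": 2.5}, {"x": 27, "y": -32, "roll": 2.5}, {"x": 27, "y": -32, "roll": 2.5}, {"x": 27, "y": -32, "roll": 2.5}, {"x": 27, "y": -32, "roll": 2.5}, {"x": 27, "y": -32, "roll": 2.5}, {"x": 27, "y": -32, "roll": 2.5}]}}

```text
schema error: expected keys hand, x, y, z, roll
```

>>> {"fn": "send_rows", "kwargs": {"rows": [{"x": 27, "y": -32, "roll": 2.5}, {"x": 27, "y": -32, "roll": 2.5}, {"x": 27, "y": -32, "roll": 2.5}, {"x": 25, "y": -31, "roll": 2.4}, {}, {}, {}]}}

```text
schema error: expected keys hand, x, y, z, roll
```

>>> {"fn": "send_rows", "kwargs": {"rows": [{"x": 25, "y": -30, "z": 0, "roll": 2.5, "hand": 87}, {"x": 27, "y": -32, "z": 0, "roll": 2.5, "hand": 87}, {"x": 27, "y": -32, "z": 0, "roll": 2.5, "hand": 87}, {"x": 27, "y": -32, "z": 0, "roll": 2.5, "hand": 87}, {"x": 27, "y": -32, "z": 0, "roll": 2.5, "hand": 87}, {"x": 27, "y": -32, "z": 0, "roll": 2.5, "hand": 87}, {"x": 27, "y": -32, "z": 0, "roll": 2.5, "hand": 87}, {"x": 27, "y": -32, "z": 0, "roll": 2.5, "hand": 87}, {"x": 27, "y": -32, "z": 0, "roll": 2.5, "hand": 87}, {"x": 27, "y": -32, "z": 0, "roll": 2.5, "hand": 87}]}}

```text
time: 1.3
position: [0.5002, 0.2881, 0.2925]
tool_rot: [-0.117, 3.139, 0.001]
ft_force: [0.2, 0.5, 0.1]
grip_width: 0.998
grip_force: 0.0
```

>>> {"fn": "send_rows", "kwargs": {"rows": [{"x": 27, "y": -32, "z": 0, "roll": 2.5, "hand": 87}, {"x": 27, "y": -32, "z": 0, "roll": 2.5, "hand": 87}, {"x": 27, "y": -32, "z": 0, "roll": 2.5, "hand": 87}, {"x": 25, "y": -31, "z": 0, "roll": 2.4, "hand": 87}, {"x": 0, "y": 0, "z": 0, "roll": 0, "hand": 87}, {"x": 0, "y": 0, "z": 0, "roll": 0, "hand": 87}]}}

```text
time: 1.9
position: [0.6057, 0.1612, 0.292]
tool_rot: [0.38, -3.118, -0.0]
ft_force: [-0.5, 0.6, -0.2]
grip_width: 0.997
grip_force: 0.0
```

```bash
python3 - <<'E'
from h import *
s=get_state();print(s);S=get_image("side");T=get_image("top")
p=s["position"];from scipy.spatial.transform import Rotation as Ro
R=Ro.from_rotvec(s["tool_rot"]).as_matrix();print(R)
f=lambda a,b,c:p+R@np.array([a,b,c])
# finger inner pad tips: pads 19 wide(x), y ±43.5, z .07 ; body 75x190?
cur=[[f(-.0095,y,.07),f(.0095,y,.07),f(.0095,y,.0),f(-.0095,y,0),f(-.0095,y,.07)] for y in(-.0435,.0435,-.0585,.0585)]
Rg=ringc([.6055,.1625,.16],np.radians(14.1),[(-.012,.029),(.012,.029)])
cv2.imwrite("pics/g1.png",np.vstack([np.hstack([draw(S,"side",cur,230,70,100,75,4),draw(S,"side",Rg,230,110,100,75,4)]),np.hstack([draw(T,"top",cur,150,145,100,75,4),draw(T,"top",Rg,150,165,100,75,4)])]))
E
```

```text
{'time': 1.9, 'joint_positions': array([-0.5002,  0.2718,  0.242 ,  1.5227, -0.066 ,  1.3556,  1.5606]), 'qd': array([-0.0351, -0.0115, -0.039 ,  0.011 , -0.0127,  0.0011, -0.0017]), 'joint_torque': array([  1.9745, -45.0688,   3.958 , -31.2545,   0.3574,   0.0347,
         0.0545]), 'position': array([0.6057, 0.1612, 0.292 ]), 'tool_rot': array([ 0.3797, -3.118 , -0.    ]), 'ft_force': array([-0.4822,  0.6249, -0.2005]), 'torque': array([ 0.089 , -0.0349,  0.0604]), 'grip_force': 0.0, 'grip_width': 0.9971659065856724}
[[-0.9708 -0.24   -0.0005]
 [-0.24    0.9708 -0.    ]
 [ 0.0005  0.0001 -1.    ]]
```

View pics/g1.png

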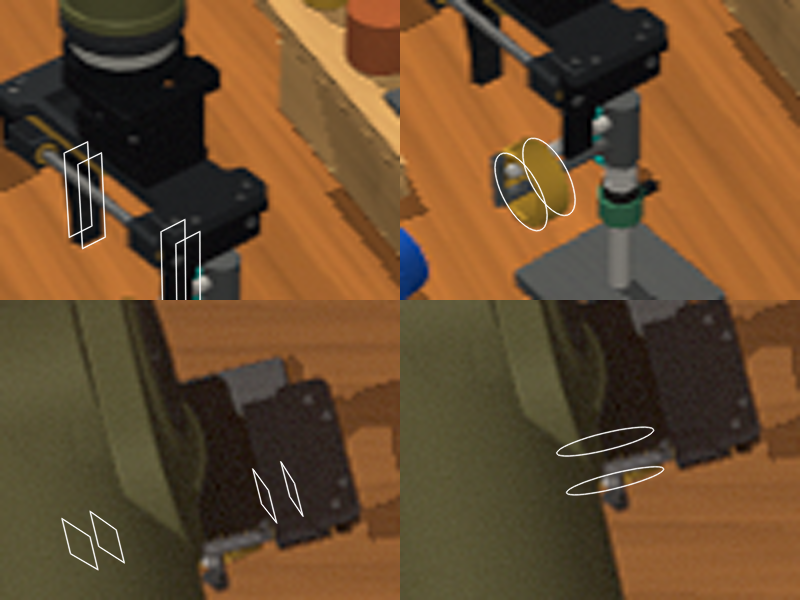

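>>> {"fn": "send_rows", "kwargs": {"rows": [{"x": -1, "y": 0, "z": -15, "roll": 0, "hand": 87}, {"x": 0, "y": 0, "z": -20, "roll": 0, "hand": 87}, {"x": 0, "y": 0, "z": -20, "roll": 0, "hand": 87}, {"x": 0, "y": 0, "z": -14, "roll": 0, "hand": 87}, {"x": 0, "y": 0, "z": -10, "roll": 0, "hand": 87}, {"x": 0, "y": 0, "z": -5, "roll": 0, "hand": 87}, {"x": 0, "y": 0, "z": 0, "roll": 0, "hand": 87}, {"x": 0, "y": 0, "z": 0, "roll": 0, "hand": 87}]}}

```text
time: 2.8
position: [0.6047, 0.1626, 0.209]
tool_rot: [-0.384, 3.117, 0.0]
ft_force: [0.5, -0.7, 0.7]
grip_width: 1.0
grip_force: 0.0
```

```bash
python3 - <<'E'
from h import *
s=get_state();print(s["position"],s["ft_force"]);S=get_image("side")
from scipy.spatial.transform import Rotation as Ro
p=s["position"];R=Ro.from_rotvec(s["tool_rot"]).as_matrix()
f=lambda a,b,c:p+R@np.array([a,b,c])
cur=[[f(-.0095,y,.07),f(.0095,y,.07),f(.0095,y,.0),f(-.0095,y,0),f(-.0095,y,.07)] for y in(-.0435,.0435)]
Rg=ringc(f(0,0,.051),np.radians(14.1),[(-.012,.029),(.012,.029)])
cv2.imwrite("pics/g2.png",np.hstack([draw(S,"side",[],240,125,66,85,6),draw(S,"side",cur+Rg,240,125,66,85,6)]))
E
```

```text
[0.6047 0.1626 0.209 ] [ 0.5247 -0.675   0.7   ]
```

View pics/g2.png

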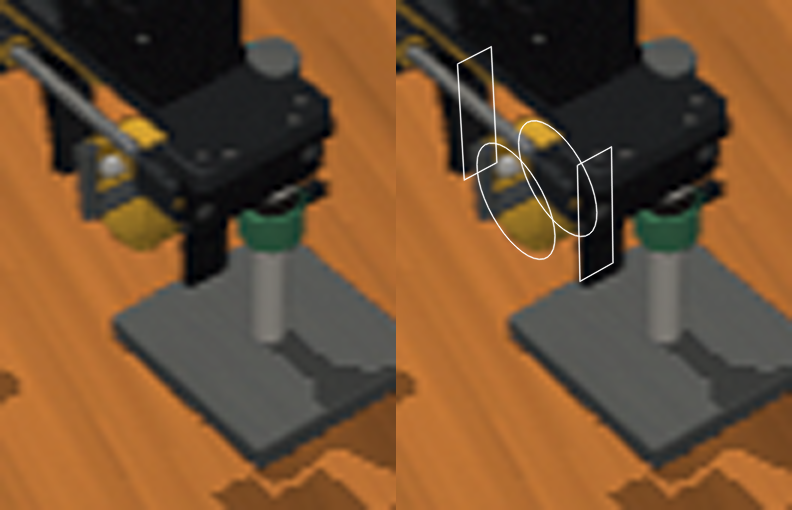

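```bash
python3 - <<'E'
from h import *
S=get_image("side");s=get_state()
h=cv2.cvtColor(S,cv2.COLOR_BGR2HSV).astype(int)
from scipy.spatial.transform import Rotation as Ro
p=s["position"];R=Ro.from_rotvec(s["tool_rot"]).as_matrix()
for y in(-.0585,-.0435,.0435,.0585):
  print(y,[np.round(proj("side",p+R@np.array([a,y,.07])),1).tolist() for a in(-.0095,.0095)])
for v in range(138,180):
    r=""
    for u in range(244,285):
        H,Sa,V=h[v,u]
        r+= "#" if V<45 else ("g" if Sa<70 else ("b" if H>=20 and Sa>120 and H<35 else ("." if H<20 else "?")))
    print(v,r)
print("u0=244")
E
```

```text
-0.0585 [[279.1, 171.1], [273.6, 174.3]]
-0.0435 [[275.6, 168.2], [270.1, 171.2]]
0.0435 [[256.3, 151.4], [250.9, 154.3]]
0.0585 [[253.1, 148.7], [247.6, 151.5]]
138 ...gggg####bb############################
139 ...#ggggg##....##########################
140 ....#gggg##.....#########################
141 ....##ggggg......########################
142 ....###gggg.......#######################
143 ....####gggg.......######################
144 ....######ggg........####################
145 .....######gggg.bbbbb.###################
146 .....#######ggggbbbbbbb##################
147 .....######.bggggbbbbbbb#################
148 .....#####?bbb.ggg.bbbb?#################
149 .....###gggg.bb.ggggb.###################
150 .....####ggg.bbbbgg#####g####gg##ggg#####
151 .....####gggbgggbbggg####g###gg##########
152 .....####ggggggg.bb#gg#####g#############
153 ......##.ggggggggbb###g#####ggg##########
154 ..........gg.??bbb.######################
155 ..........ggbbbbgg#####gg################
156 ..........ggbbggggg######################
157 ..........gggggggggg#####################
158 ..........gggg
[... 300 characters left out ...]
???
165 .................bbbbb.....#######...????
166 ...................b.......#######.ggg???
167 ...........................#######ggggggg
168 ...........................#######ggggggg
169 ...........................#######ggggggg
170 ...........................######gggggggg
171 ...........................####gggggggggg
172 ........................ggg##gggggggggggg
173 ......................ggggggggggggggggggg
174 .....................gggggggggggggggggggg
175 ...................gggggggggggggggggggggg
176 .................gggggggggggggggggggggggg
177 ................ggggggggggggggggggggggggg
178 ...............gggggggggggggggggggggggggg
179 ...............gggggggggggggggggggggggggg
u0=244
```

>>> {"fn": "send_rows", "kwargs": {"rows": [{"x": 3, "y": -0.5, "z": 0, "roll": 0, "hand": 80}, {"x": 0, "y": 0, "z": 0, "roll": 0, "hand": 74}, {"x": 0, "y": 0, "z": 0, "roll": 0, "hand": 70}, {"x": 0, "y": 0, "z": 0, "roll": 0, "hand": 66}, {"x": 0, "y": 0, "z": 0, "roll": 0, "hand": 63}, {"x": 0, "y": 0, "z": 0, "roll": 0, "hand": 61}, {"x": 0, "y": 0, "z": 0, "roll": 0, "hand": 59}, {"x": 0, "y": 0, "z": 0, "roll": 0, "hand": 57}, {"x": 0, "y": 0, "z": 0, "roll": 0, "hand": 50}, {"x": 0, "y": 0, "z": 0, "roll": 0, "hand": 50}], "force": 15}}

```text
time: 3.9
position: [0.6073, 0.162, 0.2082]
tool_rot: [0.384, -3.118, -0.0]
ft_force: [-0.9, 0.9, 0.2]
grip_width: 0.657
grip_force: 14.4
```

```bash
python3 - <<'E'
from h import *
s=get_state();print({k:s[k] for k in("time","position","ft_force","torque","grip_width","grip_force","tool_rot")})
E
```

```text
{'time': 3.9, 'position': array([0.6073, 0.162 , 0.2082]), 'ft_force': array([-0.8612,  0.9147,  0.2198]), 'torque': array([ 0.137 ,  0.0963, -0.0169]), 'grip_width': 0.6566356881668532, 'grip_force': 14.44980972535518, 'tool_rot': array([ 0.3845, -3.1179, -0.0003])}
```

>>> {"fn": "send_rows", "kwargs": {"rows": [{"x": 0, "y": 0, "z": 2, "roll": 0, "hand": 50}, {"x": 0, "y": 0, "z": 4, "roll": 0, "hand": 50}, {"x": 0, "y": 0, "z": 4, "roll": 0, "hand": 50}, {"x": 0, "y": 0, "z": 4, "roll": 0, "hand": 50}, {"x": 0, "y": 0, "z": 2, "roll": 0, "hand": 50}, {"x": 0, "y": 0, "z": 0, "roll": 0, "hand": 50}, {"x": 0, "y": 0, "z": 0, "roll": 0, "hand": 50}]}}

```text
time: 4.6
position: [0.6072, 0.162, 0.2242]
tool_rot: [0.384, -3.118, -0.0]
ft_force: [-0.1, 1.1, -0.9]
grip_width: 0.664
grip_force: 14.5
```

>>> {"fn": "send_rows", "kwargs": {"rows": [{"x": 0, "y": 0, "z": 2, "roll": 0, "hand": 50}, {"x": 0, "y": 0, "z": 2, "roll": 0, "hand": 50}, {"x": 0, "y": 0, "z": 2, "roll": 0, "hand": 50}, {"x": 0, "y": 0, "z": 0, "roll": 0, "hand": 50}, {"x": 0, "y": 0, "z": 0, "roll": 0, "hand": 50}]}}

```text
time: 5.1
position: [0.6073, 0.1619, 0.2303]
tool_rot: [-0.384, 3.118, 0.0]
ft_force: [0.7, 1.6, -2.4]
grip_width: 0.664
grip_force: 14.6
```

>>> {"fn": "send_rows", "kwargs": {"rows": [{"x": 0, "y": 0, "z": 2, "roll": 0, "hand": 50}, {"x": 0, "y": 0, "z": 2, "roll": 0, "hand": 50}, {"x": 0, "y": 0, "z": 0, "roll": 0, "hand": 50}, {"x": 0, "y": 0, "z": 0, "roll": 0, "hand": 50}]}}

```text
time: 5.5
position: [0.6073, 0.1619, 0.2343]
tool_rot: [0.384, -3.118, -0.0]
ft_force: [-0.5, 0.0, -2.4]
grip_width: 0.663
grip_force: 14.6
```

```bash
cat > m.py <<'E'
from h import *
import sys
def m(u0,u1,v0,v1):
    S=get_image("side");h=cv2.cvtColor(S,cv2.COLOR_BGR2HSV).astype(int)
    for v in range(v0,v1):
        r=""
        for u in range(u0,u1):
            H,Sa,V=h[v,u]
            r+= ("b" if 19<=H<35 and Sa>120 else "#" if V<45 else "W" if Sa<70 and V>130 else "g" if Sa<110 else "." )
        print(v,r)
    s=get_state();print(s["time"],s["position"],s["ft_force"],s["torque"])
m(*map(int,sys.argv[1:]))
E
python3 m.py 244 280 128 164
```

```text
128 bgggg###bbb#########################
129 bggggg####bbg#######################
130 bbggggg####bbg######################
131 #.b.gggg####bbb#####################
132 .....gggg####.bb####################
133 ......ggggg###bbb###################
134 .......ggggg###....#################
135 .......#ggggg##.....################
136 .......###gggg#......###############
137 ........###ggggg.bbb.###############
138 ........####gggggbbg################
139 ........#####ggggg##################
140 ........##gbbbggg###################
141 ........ggggbbb.#g######gg##########
142 ........ggggbbbb##g######g####g###gg
143 ........gggg.WWg###gg#####gg##g####g
144 ........ggg#gWWg####gg#####gg#######
145 ........ggg#gWWg#####g##b.##g#######
146 .........ggg.gggb######bbg##########
147 .........gggbbbbbg####bbggg#########
148 .........gggbbbgggg###bbggg#########
149 .........gggbggggggbb#bbbgg#########
150 .........gggggggggbbbg##############
151 .........gggggggbbbbbbbb############
152 .........ggggg.bbbbbbbbb######gg####
153 .........ggggbbbbbbbbbbb############
154 .............bbbbbbbbbbb##########..
155 ..............bbbbbbbbbb########....
156 ...............bbbbbbbbb#######.....
157 ................bbbbbbbb#######....g
158 .................bbbbb..#######....g
159 ...................b....#######....g
160 ........................#####.......
161 .........................###........
162 .........................#..........
163 ....................................
5.55 [0.6073 0.1619 0.2342] [ 0.3475  0.4237 -1.73  ] [ 0.0557 -0.0013 -0.0071]
```

>>> {"fn": "send_rows", "kwargs": {"rows": [{"x": 0, "y": 0, "z": 2, "roll": 0, "hand": 50}, {"x": 0, "y": 0, "z": 2, "roll": 0, "hand": 50}, {"x": 0, "y": 0, "z": 0, "roll": 0, "hand": 50}, {"x": 0, "y": 0, "z": 0, "roll": 0, "hand": 50}]}}

```text
time: 5.95
position: [0.6073, 0.1619, 0.2384]
tool_rot: [-0.384, 3.118, 0.0]
ft_force: [-0.0, -0.7, -3.4]
grip_width: 0.665
grip_force: 14.6
```

>>> {"fn": "send_rows", "kwargs": {"rows": [{"x": 0, "y": 0, "z": 2, "roll": 0, "hand": 50}, {"x": 0, "y": 0, "z": 2, "roll": 0, "hand": 50}, {"x": 0, "y": 0, "z": 0, "roll": 0, "hand": 50}, {"x": 0, "y": 0, "z": 0, "roll": 0, "hand": 50}]}}

```text
time: 6.35
position: [0.6074, 0.162, 0.2424]
tool_rot: [-0.384, 3.118, 0.0]
ft_force: [0.3, -0.7, -2.6]
grip_width: 0.66
grip_force: 14.6
```

```bash
python3 m.py 244 280 128 160
```

```text
128 bb#gggg####.bb######################
129 #...ggggg###.bb#####################
130 .....ggggg####bb####################
131 ......ggggg####.b###################
132 .......#ggggg##....#################
133 .......##gggg##.....################
134 .......###ggggg......###############
135 ........###gggggbbbbg###############
136 ........####ggggg.g#################
137 ........###bbbggg###################
138 ........##bbbbbggg##################
139 ........#bbbbbbb##g######g##########
140 ........ggggbbbb##gg#####g###gg###gg
141 ........ggggbbb.####gg##############
142 ........ggggbbWg#####gg#####g#######
143 ........ggg#gWWg#######bb.###ggg####
144 ........gggggWWWg#####bbbg##########
145 ........ggggggggbbb###bbggg#########
146 .........gggbbbbbgg###bbggg#########
147 .........gggbbbggggg###bbgg#########
148 .........gggbgggggggbb##############
149 .........ggggggggg.bbbbb############
150 .........ggggggg.bbbbbbb######gg####
151 .........ggggg.bbbbbbbbb###########.
152 .........ggggbbbbbbbbbbb#########...
153 ..............bbbbbbbbbb###g###.....
154 ...............bbbbbbbbb#######.....
155 ................bbbbbbbb#######.....
156 .................bbbbb..#######.....
157 ........................#######....g
158 ........................#####......g
159 .........................##........g
6.4 [0.6073 0.162  0.2423] [-0.2638 -0.5798 -2.9526] [ 0.0375 -0.0084 -0.0223]
```

>>> {"fn": "send_rows", "kwargs": {"rows": [{"x": 0, "y": 0, "z": 2, "roll": 0, "hand": 50}, {"x": 0, "y": 0, "z": 2, "roll": 0, "hand": 50}, {"x": 0, "y": 0, "z": 0, "roll": 0, "hand": 50}, {"x": 0, "y": 0, "z": 0, "roll": 0, "hand": 50}]}}

```text
time: 6.8
position: [0.6074, 0.162, 0.2464]
tool_rot: [-0.384, 3.118, 0.0]
ft_force: [-0.5, -0.4, -3.3]
grip_width: 0.666
grip_force: 14.6
```

>>> {"fn": "send_rows", "kwargs": {"rows": [{"x": 0, "y": 0, "z": 1, "roll": 0, "hand": 50}, {"x": 0, "y": 0, "z": 1, "roll": 0, "hand": 50}, {"x": 0, "y": 0, "z": 0, "roll": 0, "hand": 50}, {"x": 0, "y": 0, "z": 0, "roll": 0, "hand": 50}]}}

```text
time: 7.2
position: [0.6073, 0.162, 0.2483]
tool_rot: [-0.384, 3.118, 0.0]
ft_force: [-0.1, 0.4, -2.5]
grip_width: 0.664
grip_force: 14.6
```

>>> {"fn": "send_rows", "kwargs": {"rows": [{"x": 0, "y": 0, "z": 1, "roll": 0, "hand": 50}, {"x": 0, "y": 0, "z": 0, "roll": 0, "hand": 50}, {"x": 0, "y": 0, "z": 0, "roll": 0, "hand": 50}]}}

```text
time: 7.5
position: [0.6073, 0.162, 0.2493]
tool_rot: [-0.384, 3.118, 0.0]
ft_force: [-0.1, -0.3, -3.4]
grip_width: 0.666
grip_force: 14.6
```

```bash
python3 m.py 244 280 124 158
```

```text
124 bgggg####bbg########################
125 bbgggg####bbb#######################
126 bbggggg####.bb######################
127 ....ggggg###bbbg####################
128 .....ggggg####bb####################
129 ......ggggg####.bb##################
130 .......#ggggg##....#################
131 .......##gggg##.....################
132 .......###ggggg......###############
133 .......####gggggbbbg################
134 ........####gggggg##################
135 ........###.bbggg###################
136 ........##bbbbbggg##################
137 ........#bbbbbbb##g################g
138 ........#bbbbbbb##gg######g##ggg##gg
139 ........#bbbbbb.####g######g########
140 ........ggggbbbb#####g##g###gg######
141 ........ggggbbbg#######bbb####g#####
142 ........ggggbbWWg#####bbgg##########
143 ........ggg#gWWWWgg###bbgg##########
144 ........gggggWWgggbb##bbggg#########
145 .........gggggggbbbbb##bbg##########
146 .........gggbbbbbgggbb##############
147 .........gggbbbgggggbbbb#######g####
148 .........gggbgggggggbbbb######g#####
149 .........ggggggggg.bbbbb###########.
150 .........ggggggggbbbbbbb##g######.g.
151 .........ggggggbbbbbbbbb#######.....
152 .........ggg...bbbbbbbbb#######.....
153 ................bbbbbbbb#######.....
154 .................bbbbb..#######.....
155 ........................#######.....
156 ........................#####.......
157 ........................###........g
7.55 [0.6073 0.1619 0.2493] [-1.0977  0.7141 -3.459 ] [0.0689 0.0651 0.03  ]
```

>>> {"fn": "send_rows", "kwargs": {"rows": [{"x": 0, "y": 0, "z": 1, "roll": 0, "hand": 50}, {"x": 0, "y": 0, "z": 0, "roll": 0, "hand": 50}, {"x": 0, "y": 0, "z": 0, "roll": 0, "hand": 50}]}}

```text
time: 7.85
position: [0.6073, 0.162, 0.2503]
tool_rot: [-0.384, 3.118, 0.0]
ft_force: [0.1, -0.4, -1.8]
grip_width: 0.661
grip_force: 14.6
```

>>> {"fn": "send_rows", "kwargs": {"rows": [{"x": 0, "y": 0, "z": 1, "roll": 0, "hand": 50}, {"x": 0, "y": 0, "z": 0, "roll": 0, "hand": 50}, {"x": 0, "y": 0, "z": 0, "roll": 0, "hand": 50}]}}

```text
time: 8.15
position: [0.6073, 0.1619, 0.2513]
tool_rot: [-0.384, 3.118, 0.0]
ft_force: [1.0, 0.8, -3.2]
grip_width: 0.664
grip_force: 14.6
```

>>> {"fn": "send_rows", "kwargs": {"rows": [{"x": 0, "y": 0, "z": 1, "roll": 0, "hand": 50}, {"x": 0, "y": 0, "z": 0, "roll": 0, "hand": 50}, {"x": 0, "y": 0, "z": 0, "roll": 0, "hand": 50}]}}

```text
time: 8.45
position: [0.6073, 0.162, 0.2523]
tool_rot: [-0.384, 3.118, 0.0]
ft_force: [0.3, 0.2, -4.0]
grip_width: 0.663
grip_force: 14.6
```

>>> {"fn": "send_rows", "kwargs": {"rows": [{"x": 0, "y": 0, "z": 1, "roll": 0, "hand": 50}, {"x": 0, "y": 0, "z": 0, "roll": 0, "hand": 50}, {"x": 0, "y": 0, "z": 0, "roll": 0, "hand": 50}]}}

```text
time: 8.75
position: [0.6073, 0.162, 0.2533]
tool_rot: [-0.384, 3.118, 0.0]
ft_force: [0.3, -0.3, -3.1]
grip_width: 0.662
grip_force: 14.6
```

```bash
python3 m.py 244 280 128 158
```

```text
128 .......gggg####...##################
129 .......#gggWg##....#################
130 .......##ggggg#......###############
131 .......###ggggg......g##############
132 .......####gggggbbbg################
133 ........####gggggg##################
134 ........###bbbgggg##################
135 ........#bbbbbbg#g##################
136 ........#bbbbbbb##g######g####g###gg
137 ........#bbbbbbb###g######g##gg####g
138 ........#bbbbbbb####gg#####g########
139 .........bbbbbbb#####g##g###gg######
140 ........ggggbbbb#######bbb##########
141 ........ggggbbbbgg####bbgg##########
142 ........ggggbbWWWgg###bbggg#########
143 ........ggg#gWWWWWgg##bb.gg#########
144 .........ggggWWgggbbb###bg##########
145 .........gggggggbbbbbbg#############
146 .........gggbbbbbgggbbbb#######g####
147 .........gggbbbgggggbbbb######g#####
148 .........ggg.ggggggg.bbb############
149 .........ggggggggggbbbbb##########..
150 .........ggggggggbbbbbbb#######.....
151 .........ggggggbbbbbbbbb#######.....
152 .........ggg....bbbbbbbb#######.....
153 .................bbbb...#######.....
154 ........................#######.....
155 ........................#####.......
156 ........................###.........
157 ...................................g
8.8 [0.6073 0.162  0.2533] [-0.2375  0.2861 -2.0689] [0.0386 0.0175 0.0319]
```

Still free of contact and the prong hasn't moved. I'll keep easing up.

>>> {"fn": "send_rows", "kwargs": {"rows": [{"x": 0, "y": 0, "z": 1, "roll": 0, "hand": 50}, {"x": 0, "y": 0, "z": 0, "roll": 0, "hand": 50}, {"x": 0, "y": 0, "z": 0, "roll": 0, "hand": 50}]}}

```text
time: 9.1
position: [0.6073, 0.162, 0.2543]
tool_rot: [0.385, -3.118, -0.0]
ft_force: [-0.2, -0.2, -2.9]
grip_width: 0.663
grip_force: 14.7
```

>>> {"fn": "send_rows", "kwargs": {"rows": [{"x": 0, "y": 0, "z": 0.7, "roll": 0, "hand": 50}, {"x": 0, "y": 0, "z": 0, "roll": 0, "hand": 50}, {"x": 0, "y": 0, "z": 0, "roll": 0, "hand": 50}]}}

```text
time: 9.4
position: [0.6073, 0.1619, 0.2548]
tool_rot: [0.384, -3.118, 0.0]
ft_force: [0.5, -0.6, -3.3]
grip_width: 0.664
grip_force: 14.7
```

>>> {"fn": "send_rows", "kwargs": {"rows": [{"x": 0, "y": 0, "z": 0.7, "roll": 0, "hand": 50}, {"x": 0, "y": 0, "z": 0, "roll": 0, "hand": 50}, {"x": 0, "y": 0, "z": 0, "roll": 0, "hand": 50}]}}

```text
time: 9.7
position: [0.6072, 0.1619, 0.2554]
tool_rot: [0.384, -3.118, 0.0]
ft_force: [-0.5, 0.5, -4.5]
grip_width: 0.663
grip_force: 14.8
```

```bash
python3 m.py 244 246 140 141;python3 m.py 244 246 140 141;python3 m.py 244 246 140 141
```

```text
140 ..
9.75 [0.6072 0.162  0.2555] [ 0.0683 -0.2608 -4.2235] [ 0.0345 -0.0468  0.0472]
140 ..
9.8 [0.6073 0.1619 0.2555] [ 0.4616 -0.4875 -5.3354] [ 0.0781  0.0407 -0.0279]
140 ..
9.85 [0.6072 0.1619 0.2556] [ 0.3991 -0.134  -4.3202] [ 0.0567 -0.0123 -0.0536]
```

>>> {"fn": "send_rows", "kwargs": {"rows": [{"x": 0, "y": 0, "z": -1.8, "roll": 0, "hand": 50}, {"x": 0, "y": 0, "z": 0, "roll": 0, "hand": 50}, {"x": -2, "y": -0.5, "z": 0, "roll": 0, "hand": 50}, {"x": -2, "y": -0.5, "z": 0, "roll": 0, "hand": 50}, {"x": -2, "y": -0.5, "z": 0, "roll": 0, "hand": 50}, {"x": 0, "y": 0, "z": 0, "roll": 0, "hand": 50}, {"x": 0, "y": 0, "z": 0, "roll": 0, "hand": 50}]}}

```text
time: 10.55
position: [0.6013, 0.1605, 0.254]
tool_rot: [-0.384, 3.118, 0.0]
ft_force: [0.6, -0.7, -3.1]
grip_width: 0.662
grip_force: 14.6
```

```bash
python3 m.py 244 275 132 156;python3 m.py 244 246 140 141;python3 m.py 244 246 140 141
```

```text
132 .....###ggggg...bbg############
133 ......####ggggbbg##############
134 ......#####gggg################
135 ......##bbbbggg################
136 ......#bbbbbbg#gg##############
137 ......#bbbbbbb##gg#####g####gg#
138 ......#bbbbbbb###g######g###gg#
139 .......bbbbbbb####g######g#####
140 .......bggggbb#####g#.bb##gg###
141 .......bggggbbb######bbg#######
142 .......bggggbbgg####bbgg#######
143 .......bggg#gWWgg###bbgg#######
144 .......##ggggWWWgg##bbbg#######
145 ........ggggggggbbb############
146 .........gggbbbbbgbbb##########
147 .........gggbbbgggbbbb######gg#
148 .........gggbggggggbbb######g##
149 .........gggggggggbbbb#########
150 .........ggggggg.bbbbb#########
151 .........ggggggbbbbbbb#######..
152 .........ggggbbbbbbbbb#######..
153 ..............bbbbbbbb#######..
154 ................bbb...#######..
155 ......................######...
10.6 [0.6013 0.1605 0.254 ] [ 0.0735  0.2686 -2.628 ] [ 0.0473  0.0625 -0.0151]
140 ..
10.65 [0.6013 0.1605 0.254 ] [ 0.0297  0.0566 -1.9884] [0.0829 0.0146 0.0086]
140 ..
10.7 [0.6014 0.1605 0.2539] [ 0.8004  0.1148 -2.2748] [0.1331 0.0361 0.0227]
```

>>> {"fn": "send_rows", "kwargs": {"rows": [{"x": -1.5, "y": -0.35, "z": -0.4, "roll": 0, "hand": 50}, {"x": -1.4, "y": -0.35, "z": 0, "roll": 0, "hand": 50}, {"x": 0, "y": 0, "z": 0, "roll": 0, "hand": 50}, {"x": 0, "y": 0, "z": 0, "roll": 0, "hand": 50}]}}

```text
time: 11.1
position: [0.5984, 0.1598, 0.2535]
tool_rot: [-0.384, 3.118, 0.0]
ft_force: [0.6, -0.1, -2.2]
grip_width: 0.663
grip_force: 14.6
```

>>> {"fn": "send_rows", "kwargs": {"rows": [{"x": -1.4, "y": -0.35, "z": 0, "roll": 0, "hand": 50}, {"x": 0, "y": 0, "z": 0, "roll": 0, "hand": 50}, {"x": 0, "y": 0, "z": 0, "roll": 0, "hand": 50}]}}

```text
time: 11.4
position: [0.597, 0.1594, 0.2535]
tool_rot: [-0.384, 3.118, 0.0]
ft_force: [-0.8, 0.7, -3.4]
grip_width: 0.662
grip_force: 14.6
```

>>> {"fn": "send_rows", "kwargs": {"rows": [{"x": -1.2, "y": -0.3, "z": 0, "roll": 0, "hand": 50}, {"x": 0, "y": 0, "z": 0, "roll": 0, "hand": 50}, {"x": 0, "y": 0, "z": 0, "roll": 0, "hand": 50}]}}

```text
time: 11.7
position: [0.5958, 0.1591, 0.2535]
tool_rot: [-0.384, 3.118, 0.0]
ft_force: [0.0, 1.0, -2.9]
grip_width: 0.665
grip_force: 14.6
```

>>> {"fn": "send_rows", "kwargs": {"rows": [{"x": -1.2, "y": -0.3, "z": 0, "roll": 0, "hand": 50}, {"x": 0, "y": 0, "z": 0, "roll": 0, "hand": 50}, {"x": 0, "y": 0, "z": 0, "roll": 0, "hand": 50}]}}

```text
time: 12.0
position: [0.5946, 0.1588, 0.2535]
tool_rot: [-0.385, 3.118, 0.0]
ft_force: [-0.7, -0.2, -2.6]
grip_width: 0.667
grip_force: 14.6
```

```bash
for i in 1 2 3; do python3 m.py 244 246 140 141; done
```

```text
140 ..
12.05 [0.5946 0.1588 0.2535] [ 0.2111 -0.313  -3.4186] [-0.0228  0.0353  0.0043]
140 ..
12.1 [0.5946 0.1588 0.2535] [-0.6985  0.1623 -2.2719] [ 0.0521  0.0716 -0.0239]
140 ..
12.15 [0.5946 0.1588 0.2535] [-0.0616  0.1021 -3.6422] [0.0173 0.0178 0.0126]
```

>>> {"fn": "send_rows", "kwargs": {"rows": [{"x": -1.3, "y": -0.32, "z": 0, "roll": 0, "hand": 50}, {"x": 0, "y": 0, "z": 0, "roll": 0, "hand": 50}, {"x": 0, "y": 0, "z": 0, "roll": 0, "hand": 50}]}}

```text
time: 12.45
position: [0.5933, 0.1585, 0.2535]
tool_rot: [-0.384, 3.118, 0.0]
ft_force: [0.0, -0.2, -2.2]
grip_width: 0.663
grip_force: 14.6
```

>>> {"fn": "send_rows", "kwargs": {"rows": [{"x": -1, "y": -0.25, "z": 0, "roll": 0, "hand": 50}, {"x": 0, "y": 0, "z": 0, "roll": 0, "hand": 50}, {"x": 0, "y": 0, "z": 0, "roll": 0, "hand": 50}]}}

```text
time: 12.75
position: [0.5923, 0.1582, 0.2535]
tool_rot: [-0.384, 3.118, 0.0]
ft_force: [-0.8, 0.5, -2.5]
grip_width: 0.667
grip_force: 14.6
```

```bash
for i in 1 2 3; do python3 m.py 244 246 140 141; done
```

```text
140 ..
12.8 [0.5923 0.1583 0.2535] [-0.1589 -0.4723 -3.4091] [ 0.0096  0.0238 -0.0425]
140 ..
12.85 [0.5923 0.1582 0.2535] [-0.6478 -0.9545 -1.5233] [0.0674 0.014  0.0066]
140 ..
12.9 [0.5923 0.1582 0.2535] [ 0.2661 -0.349  -2.7604] [ 0.0473 -0.0092  0.0109]
```

>>> {"fn": "send_rows", "kwargs": {"rows": [{"x": -1.3, "y": -0.32, "z": 0, "roll": 0, "hand": 50}, {"x": 0, "y": 0, "z": 0, "roll": 0, "hand": 50}, {"x": 0, "y": 0, "z": 0, "roll": 0, "hand": 50}]}}

```text
time: 13.2
position: [0.591, 0.1579, 0.2535]
tool_rot: [-0.384, 3.118, 0.0]
ft_force: [-0.1, 0.1, -2.6]
grip_width: 0.665
grip_force: 14.6
```

>>> {"fn": "send_rows", "kwargs": {"rows": [{"x": -1.2, "y": -0.3, "z": 0, "roll": 0, "hand": 50}, {"x": 0, "y": 0, "z": 0, "roll": 0, "hand": 50}, {"x": 0, "y": 0, "z": 0, "roll": 0, "hand": 50}]}}

```text
time: 13.5
position: [0.5898, 0.1576, 0.2535]
tool_rot: [-0.384, 3.118, 0.0]
ft_force: [0.7, 0.4, -2.6]
grip_width: 0.662
grip_force: 14.6
```

```bash
python3 m.py 244 270 132 156;for i in 1 2 ; do python3 m.py 244 246 140 141; done
```

```text
132 .#ggggg##.....############
133 ..#gggggg#.....###########
134 ..###ggggg..bb.g##########
135 ..####gggggbbg############
136 ..#####ggggg##############
137 ..###bbbgggg##############
138 ...#bbbbb.#gg#############
139 ...bbbbbbb##gg#####g####g#
140 ...bbbbbbg###gg#####g###g#
141 ...bbbbbg######g#####g####
142 ...bbbbbg######g##.g##gg##
143 ...bbbbb.g#######bbb####g#
144 ...bbbbb.gg#####bbggg#####
145 ...#bbbbbggg.###bbggg#####
146 ....bbbb.gggbb##.bbgg#####
147 .....bbb.gggbbbg##bg######
148 ......bbbgggbgbbb#########
149 ......bbbggggggbbbb#####gg
150 .......bbggggggbbbb#####gg
151 .......bbggggggbbb.#######
152 .........ggg.bbbbbb#######
153 .........bbbbbbbbb#######.
154 ..........bbbbbbbb########
155 ...........bbbbbbb########
13.55 [0.5898 0.1576 0.2535] [ 0.5151  0.0007 -2.3355] [ 0.035   0.0021 -0.0173]
140 ..
13.6 [0.5898 0.1576 0.2535] [-0.3695 -0.5929 -3.1313] [ 0.0926  0.0407 -0.0117]
140 ..
13.65 [0.5898 0.1576 0.2535] [ 0.1374 -0.9289 -1.5743] [ 0.0382  0.0579 -0.0219]
```

>>> {"fn": "send_rows", "kwargs": {"rows": [{"x": -1, "y": -0.25, "z": 0, "roll": 0, "hand": 50}, {"x": -1, "y": -0.25, "z": 0, "roll": 0, "hand": 50}, {"x": 0, "y": 0, "z": 0, "roll": 0, "hand": 50}]}}

```text
time: 13.95
position: [0.5877, 0.157, 0.2535]
tool_rot: [0.384, -3.118, -0.0]
ft_force: [-0.2, 0.2, -2.6]
grip_width: 0.665
grip_force: 14.6
```

>>> {"fn": "send_rows", "kwargs": {"rows": [{"x": -1, "y": -0.25, "z": 0, "roll": 0, "hand": 50}, {"x": -1, "y": -0.25, "z": 0, "roll": 0, "hand": 50}, {"x": 0, "y": 0, "z": 0, "roll": 0, "hand": 50}]}}

```text
time: 14.25
position: [0.5857, 0.1566, 0.2535]
tool_rot: [0.384, -3.118, -0.0]
ft_force: [0.4, -0.0, -2.2]
grip_width: 0.663
grip_force: 14.6
```

>>> {"fn": "send_rows", "kwargs": {"rows": [{"x": -1, "y": -0.25, "z": 0, "roll": 0, "hand": 50}, {"x": -1, "y": -0.25, "z": 0, "roll": 0, "hand": 50}, {"x": -1, "y": -0.25, "z": 0, "roll": 0, "hand": 50}, {"x": 0, "y": 0, "z": 0, "roll": 0, "hand": 50}]}}

```text
time: 14.65
position: [0.5827, 0.1558, 0.2535]
tool_rot: [0.384, -3.118, -0.0]
ft_force: [0.2, -0.3, -2.9]
grip_width: 0.664
grip_force: 14.6
```

```bash
for i in 1 2 3; do python3 m.py 244 246 140 141; done
```

```text
140 .b
14.7 [0.5828 0.1559 0.2535] [ 0.7007  0.5827 -2.1195] [0.0402 0.0457 0.0052]
140 .b
14.75 [0.5828 0.1559 0.2535] [ 0.2351 -0.3084 -2.9426] [-0.0023  0.0965 -0.0276]
140 .b
14.8 [0.5828 0.1559 0.2535] [ 0.4925 -0.1445 -2.7303] [-0.0058  0.033  -0.0208]
```

>>> {"fn": "send_rows", "kwargs": {"rows": [{"x": -1.5, "y": -0.37, "z": 0, "roll": 0, "hand": 50}, {"x": -1.5, "y": -0.37, "z": 0, "roll": 0, "hand": 50}, {"x": -1.5, "y": -0.37, "z": 0, "roll": 0, "hand": 50}, {"x": 0, "y": 0, "z": 0, "roll": 0, "hand": 50}]}}

```text
time: 15.2
position: [0.5781, 0.1547, 0.2535]
tool_rot: [0.384, -3.118, -0.0]
ft_force: [-0.4, -0.8, -3.4]
grip_width: 0.665
grip_force: 14.6
```

>>> {"fn": "send_rows", "kwargs": {"rows": [{"x": -1.5, "y": -0.37, "z": 0, "roll": 0, "hand": 50}, {"x": -1.5, "y": -0.37, "z": 0, "roll": 0, "hand": 50}, {"x": -1.5, "y": -0.37, "z": 0, "roll": 0, "hand": 50}, {"x": 0, "y": 0, "z": 0, "roll": 0, "hand": 50}]}}

```text
time: 15.6
position: [0.5736, 0.1536, 0.2535]
tool_rot: [0.384, -3.118, -0.0]
ft_force: [-1.1, 0.4, -2.2]
grip_width: 0.667
grip_force: 14.6
```

>>> {"fn": "send_rows", "kwargs": {"rows": [{"x": -1.5, "y": -0.37, "z": 0, "roll": 0, "hand": 50}, {"x": -1.5, "y": -0.37, "z": 0, "roll": 0, "hand": 50}, {"x": -1.5, "y": -0.37, "z": 0, "roll": 0, "hand": 50}, {"x": 0, "y": 0, "z": 0, "roll": 0, "hand": 50}]}}

```text
time: 16.0
position: [0.5691, 0.1525, 0.2535]
tool_rot: [0.385, -3.118, -0.0]
ft_force: [0.6, 0.5, -2.2]
grip_width: 0.662
grip_force: 14.6
```

>>> {"fn": "send_rows", "kwargs": {"rows": [{"x": -1.5, "y": -0.37, "z": 0, "roll": 0, "hand": 50}, {"x": -1.5, "y": -0.37, "z": 0, "roll": 0, "hand": 50}, {"x": -1.5, "y": -0.37, "z": 0, "roll": 0, "hand": 50}, {"x": 0, "y": 0, "z": 0, "roll": 0, "hand": 50}]}}

```text
time: 16.4
position: [0.5646, 0.1514, 0.2535]
tool_rot: [0.384, -3.118, -0.0]
ft_force: [0.7, -0.6, -2.3]
grip_width: 0.664
grip_force: 14.6
```

```bash
for i in 1 2 ; do python3 m.py 244 246 140 141; done
```

```text
140 gg
16.45 [0.5647 0.1514 0.2535] [-0.2122 -0.6571 -2.9776] [ 0.0231 -0.0198  0.0099]
140 gg
16.5 [0.5648 0.1514 0.2535] [-0.5458 -0.0275 -2.8622] [ 0.0399  0.0394 -0.0225]
```

>>> {"fn": "send_rows", "kwargs": {"rows": [{"x": -2, "y": -0.5, "z": 0, "roll": 0, "hand": 50}, {"x": -2, "y": -0.5, "z": 0, "roll": 0, "hand": 50}, {"x": -3, "y": -0.75, "z": 0, "roll": 0, "hand": 50}, {"x": -4, "y": -1, "z": 0, "roll": 0, "hand": 50}, {"x": -6, "y": -1.5, "z": 0, "roll": 0, "hand": 50}, {"x": -8, "y": -2, "z": 0, "roll": 0, "hand": 50}, {"x": -10, "y": -2.5, "z": 0, "roll": 0, "hand": 50}, {"x": 0, "y": 0, "z": 0, "roll": 0, "hand": 50}, {"x": 0, "y": 0, "z": 0, "roll": 0, "hand": 50}, {"x": 0, "y": 0, "z": 0, "roll": 0, "hand": 50}]}}

```text
time: 17.5
position: [0.53, 0.1428, 0.2537]
tool_rot: [-0.384, 3.117, 0.0]
ft_force: [0.7, 0.2, -2.7]
grip_width: 0.667
grip_force: 14.6
```

```bash
python3 - <<'E'
from h import *
s=get_state();S=get_image("side");T=get_image("top");print(s["time"],s["position"],s["ft_force"],s["torque"])
p=s["position"]
Rg=ringc(p-[0,0,.051],np.radians(13.95),[(-.012,.029),(.012,.029)])
u,v=map(int,proj("side",p-[0,0,.051]));a,b=map(int,proj("top",p-[0,0,.051]))
cv2.imwrite("pics/g3.png",np.vstack([np.hstack([draw(S,"side",c,u-25,v-18,50,37,8) for c in([],Rg)]),np.hstack([draw(T,"top",c,a-25,b-18,50,37,8) for c in([],Rg)])]))
E
```

```text
17.5 [0.53   0.1428 0.2537] [ 0.707   0.1984 -2.6904] [0.0315 0.0774 0.0098]
```

View pics/g3.png

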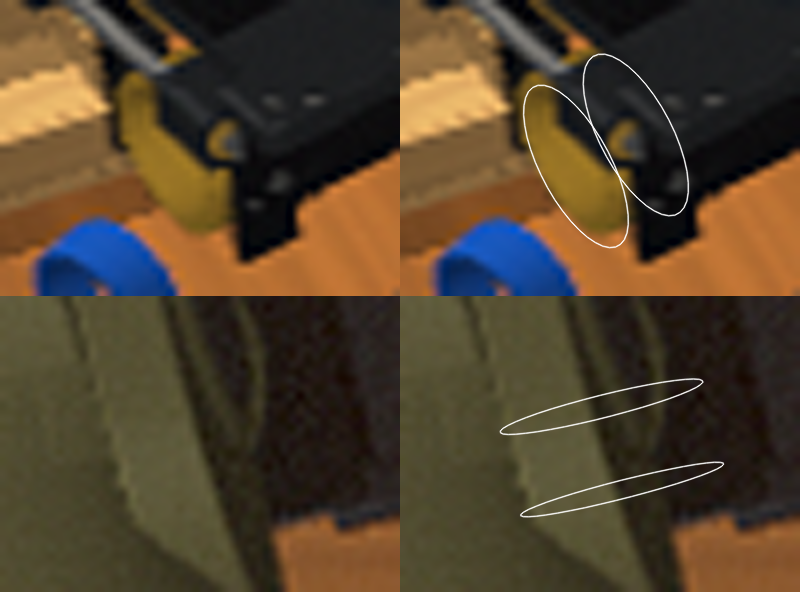

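>>> {"fn": "send_rows", "kwargs": {"rows": [{"x": 0, "y": -15, "z": 0, "roll": -1.5, "hand": 50}, {"x": 0.8, "y": -25, "z": 0, "roll": -2.5, "hand": 50}, {"x": 0.8, "y": -28, "z": 0, "roll": -2.5, "hand": 50}, {"x": 0.8, "y": -28, "z": -4, "roll": -2.5, "hand": 50}, {"x": 0.8, "y": -28, "z": -4, "roll": -2.5, "hand": 50}, {"x": 0.8, "y": -28, "z": -4, "roll": -2.5, "hand": 50}, {"x": 0.8, "y": -28, "z": -4, "roll": -2.5, "hand": 50}, {"x": 0.8, "y": -28, "z": -6, "roll": -2.5, "hand": 50}, {"x": 0.8, "y": -28, "z": -6, "roll": -2.5, "hand": 50}, {"x": 0.8, "y": -28, "z": -6, "roll": -2.5, "hand": 50}]}}

```text
time: 18.6
position: [0.5365, -0.1242, 0.219]
tool_rot: [-0.279, -3.129, 0.0]
ft_force: [1.0, -0.3, -2.0]
grip_width: 0.664
grip_force: 14.6
```

>>> {"fn": "send_rows", "kwargs": {"rows": [{"x": 0.8, "y": -28, "z": -8, "roll": -2.5, "hand": 50}, {"x": 0.7, "y": -20, "z": -10, "roll": -1.5, "hand": 50}, {"x": 0.7, "y": -15, "z": -10, "roll": -1, "hand": 50}, {"x": 0, "y": 0, "z": 0, "roll": 0, "hand": 50}, {"x": 0, "y": 0, "z": 0, "roll": 0, "hand": 50}, {"x": 0, "y": 0, "z": 0, "roll": 0, "hand": 50}]}}

```text
time: 19.2
position: [0.5398, -0.1826, 0.1917]
tool_rot: [0.404, 3.115, 0.002]
ft_force: [-0.5, -0.2, -2.3]
grip_width: 0.66
grip_force: 14.6
```

>>> {"fn": "send_rows", "kwargs": {"rows": [{"x": 0, "y": -1.2, "z": -6, "roll": -0.2, "hand": 50}, {"x": 0, "y": 0, "z": -7.7, "roll": 0, "hand": 50}, {"x": 0, "y": 0, "z": 0, "roll": 0, "hand": 50}, {"x": 0, "y": 0, "z": 0, "roll": 0, "hand": 50}]}}

```text
time: 19.6
position: [0.539, -0.1851, 0.1774]
tool_rot: [-0.413, -3.114, -0.0]
ft_force: [0.4, 0.5, -2.2]
grip_width: 0.664
grip_force: 14.6
```

```bash
python3 - <<'E'
from h import *
s=get_state();S=get_image("side");T=get_image("top");print(s["time"],s["position"],s["tool_rot"],s["ft_force"])
p=s["position"];c=p-[0,0,.0475]
from scipy.spatial.transform import Rotation as Ro
R=Ro.from_rotvec(s["tool_rot"]).as_matrix();f=lambda a,b,c:p+R@np.array([a,b,c])
ak=np.radians(-15)
cur=ringc(c,ak,[(-.012,.029),(.012,.029)])+ringc([.583,-.1955,.13],ak,[(0,.012),(.012,.019),(.048,.028)])
cur+=[[f(.0095,y,.07),f(-.0095,y,.07)] for y in(-.029,.029,-.038)]
o=draw(S,"side",cur,275,228,95,68,8)
cv2.imwrite("pics/g4.png",np.vstack([draw(S,"side",[],285,230,85,50,9)[:450,:765],np.hstack([cv2.resize(draw(S,"side",cur,285,230,85,50,9),(382,225))[:150],cv2.resize(draw(T,"top",cur,310,170,85,50,9),(383,225))[:150]])])) if 0 else cv2.imwrite("pics/g4.png",np.vstack([draw(S,"side",cur,290,232,80,37,8),draw(S,"side",[],290,232,80,37,8)]))
E
```

```text
19.6 [ 0.539  -0.1851  0.1774] [-0.4131 -3.1135 -0.0003] [ 0.3579  0.4547 -2.207 ]
```

View pics/g4.png

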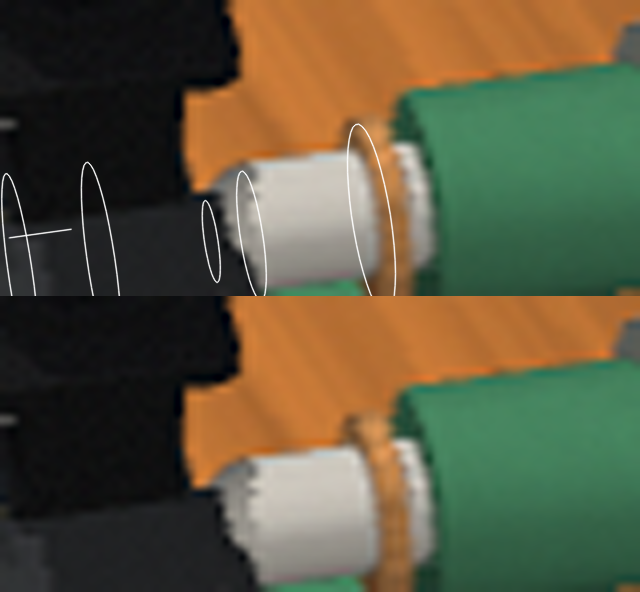

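>>> {"fn": "send_rows", "kwargs": {"rows": [{"x": 0.5, "y": 1.9, "z": 0, "roll": 0, "hand": 50}, {"x": 5.8, "y": -1.55, "z": 0, "roll": 0, "hand": 50}, {"x": 7.7, "y": -2.07, "z": 0, "roll": 0, "hand": 50}, {"x": 7.7, "y": -2.07, "z": 0, "roll": 0, "hand": 50}, {"x": 5.8, "y": -1.55, "z": 0, "roll": 0, "hand": 50}, {"x": 0, "y": 0, "z": 0, "roll": 0, "hand": 50}, {"x": 0, "y": 0, "z": 0, "roll": 0, "hand": 50}]}}

```text
time: 20.4
position: [0.5666, -0.191, 0.1775]
tool_rot: [-0.414, -3.113, 0.0]
ft_force: [-0.1, 0.2, -2.9]
grip_width: 0.662
grip_force: 14.6
```

>>> {"fn": "send_rows", "kwargs": {"rows": [{"x": 2.9, "y": -0.78, "z": 0, "roll": 0, "hand": 50}, {"x": 2.9, "y": -0.78, "z": 0, "roll": 0, "hand": 50}, {"x": 0, "y": 0, "z": 0, "roll": 0, "hand": 50}]}}

```text
time: 20.7
position: [0.5729, -0.1925, 0.1779]
tool_rot: [0.414, 3.114, 0.0]
ft_force: [0.4, 1.3, -2.2]
grip_width: 0.664
grip_force: 14.6
```

>>> {"fn": "send_rows", "kwargs": {"rows": [{"x": 1.93, "y": -0.52, "z": 0, "roll": 0, "hand": 50}, {"x": 1.93, "y": -0.52, "z": 0, "roll": 0, "hand": 50}, {"x": 0, "y": 0, "z": 0, "roll": 0, "hand": 50}]}}

```text
time: 21.0
position: [0.5766, -0.1935, 0.1778]
tool_rot: [0.414, 3.114, -0.0]
ft_force: [0.5, 0.7, -2.3]
grip_width: 0.662
grip_force: 14.6
```

>>> {"fn": "send_rows", "kwargs": {"rows": [{"x": 1.93, "y": -0.52, "z": 0, "roll": 0, "hand": 50}, {"x": 1.93, "y": -0.52, "z": 0, "roll": 0, "hand": 50}, {"x": 0, "y": 0, "z": 0, "roll": 0, "hand": 50}]}}

```text
time: 21.3
position: [0.5805, -0.1946, 0.1778]
tool_rot: [0.414, 3.114, -0.0]
ft_force: [-0.1, 0.9, -2.9]
grip_width: 0.666
grip_force: 14.6
```

>>> {"fn": "send_rows", "kwargs": {"rows": [{"x": 1.93, "y": -0.52, "z": 0, "roll": 0, "hand": 50}, {"x": 1.93, "y": -0.52, "z": 0, "roll": 0, "hand": 50}, {"x": 0, "y": 0, "z": 0, "roll": 0, "hand": 50}]}}

```text
time: 21.6
position: [0.5844, -0.1956, 0.1778]
tool_rot: [0.414, 3.114, -0.0]
ft_force: [0.8, 0.5, -1.6]
grip_width: 0.665
grip_force: 14.6
```

>>> {"fn": "send_rows", "kwargs": {"rows": [{"x": 1.93, "y": -0.52, "z": 0, "roll": 0, "hand": 50}, {"x": 1.93, "y": -0.52, "z": 0, "roll": 0, "hand": 50}, {"x": 0, "y": 0, "z": 0, "roll": 0, "hand": 50}]}}

```text
time: 21.9
position: [0.5883, -0.1966, 0.1778]
tool_rot: [0.414, 3.114, -0.0]
ft_force: [-0.5, 0.7, -3.5]
grip_width: 0.666
grip_force: 14.6
```

>>> {"fn": "send_rows", "kwargs": {"rows": [{"x": 1.93, "y": -0.52, "z": 0, "roll": 0, "hand": 50}, {"x": 1.93, "y": -0.52, "z": 0, "roll": 0, "hand": 50}, {"x": 0, "y": 0, "z": 0, "roll": 0, "hand": 50}]}}

```text
time: 22.2
position: [0.5921, -0.1977, 0.1778]
tool_rot: [0.414, 3.114, -0.0]
ft_force: [-0.2, 1.0, -2.6]
grip_width: 0.662
grip_force: 14.6
```

```bash
for i in 1 2 3; do python3 m.py 244 246 140 141; done; python3 m.py 310 365 228 270
```

```text
140 gg
22.25 [ 0.5919 -0.1976  0.1778] [-0.1316  0.2979 -2.2604] [ 0.017  -0.0241  0.0077]
140 gg
22.3 [ 0.5918 -0.1976  0.1778] [ 0.1699  0.3761 -2.2733] [ 0.0139  0.0169 -0.0044]
140 gg
22.35 [ 0.5918 -0.1976  0.1778] [ 1.4347 -0.208  -1.8821] [ 0.0294  0.0041 -0.0161]
228 #################################......................
229 #################################......................
230 ##################################.....................
231 ##################################.....................
232 ##################################.....................
233 ###################################....................
234 ###################################....................
235 ###################################....................
236 ###################################....................
237 ##################################.....................
238 #################################......................
239 .###########################...........................
240 .###########################........................gg.
241 .###########################................
[... 1074 characters left out ...]
.................
260 ggggg##gggg########################g...................
261 gggggggggg##########################...................
262 ggggggggggg#########################g..................
263 ggggggggggg##########################..................
264 ggggggggggg######################g###..................
265 ggggggggggg####################ggg###g.................
266 ##gggggggggg####################gg###g.................
267 #ggggg###ggggg########################.................
268 gbgggggggggggggg#gg#ggggggg#ggg#######.................
269 bbbggggggggg##gggggggggggggggg########.................
22.4 [ 0.5918 -0.1976  0.1777] [ 0.3312 -0.6266 -2.9068] [ 0.0247 -0.0017 -0.0475]
```

>>> {"fn": "send_rows", "kwargs": {"rows": [{"x": 1.93, "y": -0.52, "z": 0, "roll": 0, "hand": 50}, {"x": 1.93, "y": -0.52, "z": 0, "roll": 0, "hand": 50}, {"x": 1.93, "y": -0.52, "z": 0, "roll": 0, "hand": 50}, {"x": 0, "y": 0, "z": 0, "roll": 0, "hand": 50}]}}

```text
time: 22.8
position: [0.5979, -0.1992, 0.1778]
tool_rot: [0.414, 3.114, -0.0]
ft_force: [1.0, 0.2, -3.0]
grip_width: 0.661
grip_force: 14.6
```

>>> {"fn": "send_rows", "kwargs": {"rows": [{"x": 1.93, "y": -0.52, "z": 0, "roll": 0, "hand": 50}, {"x": 1.93, "y": -0.52, "z": 0, "roll": 0, "hand": 50}, {"x": 1.93, "y": -0.52, "z": 0, "roll": 0, "hand": 50}, {"x": 0, "y": 0, "z": 0, "roll": 0, "hand": 50}]}}

```text
time: 23.2
position: [0.6037, -0.2008, 0.1778]
tool_rot: [0.414, 3.114, -0.0]
ft_force: [-0.2, -0.4, -2.1]
grip_width: 0.665
grip_force: 14.6
```

>>> {"fn": "send_rows", "kwargs": {"rows": [{"x": 1.93, "y": -0.52, "z": 0, "roll": 0, "hand": 50}, {"x": 1.93, "y": -0.52, "z": 0, "roll": 0, "hand": 50}, {"x": 0, "y": 0, "z": 0, "roll": 0, "hand": 50}, {"x": 0, "y": 0, "z": 0, "roll": 0, "hand": 50}]}}

```text
time: 23.6
position: [0.6073, -0.2018, 0.1778]
tool_rot: [-0.414, -3.114, -0.0]
ft_force: [0.1, 0.1, -2.5]
grip_width: 0.665
grip_force: 14.6
```

>>> {"fn": "send_rows", "kwargs": {"rows": [{"x": 1.93, "y": -0.52, "z": 0, "roll": 0, "hand": 50}, {"x": 0, "y": 0, "z": 0, "roll": 0, "hand": 50}, {"x": 0, "y": 0, "z": 0, "roll": 0, "hand": 50}]}}

```text
time: 23.9
position: [0.6092, -0.2023, 0.1778]
tool_rot: [-0.414, -3.114, -0.0]
ft_force: [-0.1, -0.0, -2.3]
grip_width: 0.666
grip_force: 14.6
```

>>> {"fn": "send_rows", "kwargs": {"rows": [{"x": 1.93, "y": -0.52, "z": 0, "roll": 0, "hand": 50}, {"x": 0, "y": 0, "z": 0, "roll": 0, "hand": 50}, {"x": 0, "y": 0, "z": 0, "roll": 0, "hand": 50}]}}

```text
time: 24.2
position: [0.6111, -0.2028, 0.1778]
tool_rot: [0.414, 3.114, 0.0]
ft_force: [-0.7, 0.2, -2.4]
grip_width: 0.665
grip_force: 14.6
```

>>> {"fn": "send_rows", "kwargs": {"rows": [{"x": 1.93, "y": -0.52, "z": 0, "roll": 0, "hand": 50}, {"x": 0, "y": 0, "z": 0, "roll": 0, "hand": 50}, {"x": 0, "y": 0, "z": 0, "roll": 0, "hand": 50}]}}

```text
time: 24.5
position: [0.6131, -0.2033, 0.1778]
tool_rot: [0.414, 3.114, 0.0]
ft_force: [0.4, -0.0, -2.5]
grip_width: 0.663
grip_force: 14.6
```

>>> {"fn": "send_rows", "kwargs": {"rows": [{"x": 1.5, "y": -0.4, "z": 0, "roll": 0, "hand": 50}, {"x": 0, "y": 0, "z": 0, "roll": 0, "hand": 50}, {"x": 0, "y": 0, "z": 0, "roll": 0, "hand": 50}]}}

```text
time: 24.8
position: [0.6146, -0.2037, 0.1778]
tool_rot: [0.414, 3.114, 0.0]
ft_force: [-0.3, 0.3, -2.7]
grip_width: 0.666
grip_force: 14.6
```

>>> {"fn": "send_rows", "kwargs": {"rows": [{"x": 1.5, "y": -0.4, "z": 0, "roll": 0, "hand": 50}, {"x": 0, "y": 0, "z": 0, "roll": 0, "hand": 50}, {"x": 0, "y": 0, "z": 0, "roll": 0, "hand": 50}]}}

```text
time: 25.1
position: [0.6161, -0.2041, 0.1778]
tool_rot: [-0.414, -3.114, -0.0]
ft_force: [-0.3, 0.3, -1.9]
grip_width: 0.66
grip_force: 14.6
```

>>> {"fn": "send_rows", "kwargs": {"rows": [{"x": 1.5, "y": -0.4, "z": 0, "roll": 0, "hand": 50}, {"x": 0, "y": 0, "z": 0, "roll": 0, "hand": 50}, {"x": 0, "y": 0, "z": 0, "roll": 0, "hand": 50}]}}

```text
time: 25.4
position: [0.6176, -0.2046, 0.1778]
tool_rot: [0.414, 3.114, -0.0]
ft_force: [-0.5, -0.2, -1.6]
grip_width: 0.661
grip_force: 14.6
```

>>> {"fn": "send_rows", "kwargs": {"rows": [{"x": 1, "y": -0.27, "z": 0, "roll": 0, "hand": 50}, {"x": 0, "y": 0, "z": 0, "roll": 0, "hand": 50}, {"x": 0, "y": 0, "z": 0, "roll": 0, "hand": 50}]}}

```text
time: 25.7
position: [0.6185, -0.2048, 0.1778]
tool_rot: [-0.414, -3.114, -0.0]
ft_force: [-0.1, -0.0, -2.6]
grip_width: 0.667
grip_force: 14.6
```

```bash
for i in 1 2 3; do python3 m.py 244 246 140 141; done
```

```text
140 .b
25.75 [ 0.6185 -0.2048  0.1778] [-0.5081 -0.7357 -2.5033] [ 0.0327  0.0275 -0.0025]
140 .b
25.8 [ 0.6185 -0.2048  0.1777] [-0.4097 -0.1101 -1.8031] [-0.0062  0.0579 -0.0268]
140 .b
25.85 [ 0.6185 -0.2048  0.1777] [-0.0903 -0.2615 -2.3283] [0.02   0.0408 0.0343]
```

>>> {"fn": "send_rows", "kwargs": {"rows": [{"x": 1.3, "y": -0.35, "z": 0, "roll": 0, "hand": 50}, {"x": 0, "y": 0, "z": 0, "roll": 0, "hand": 50}, {"x": 0, "y": 0, "z": 0, "roll": 0, "hand": 50}]}}

```text
time: 26.15
position: [0.6195, -0.2051, 0.1777]
tool_rot: [-0.414, -3.113, -0.0]
ft_force: [-1.9, 0.1, -1.0]
grip_width: 0.665
grip_force: 14.6
```

>>> {"fn": "send_rows", "kwargs": {"rows": [{"x": 1.3, "y": -0.35, "z": 0, "roll": 0, "hand": 50}, {"x": 0, "y": 0, "z": 0, "roll": 0, "hand": 50}, {"x": 0, "y": 0, "z": 0, "roll": 0, "hand": 50}]}}

```text
time: 26.45
position: [0.6208, -0.2055, 0.1777]
tool_rot: [-0.414, -3.113, -0.0]
ft_force: [-2.7, 1.0, -2.0]
grip_width: 0.664
grip_force: 14.5
```

```bash
for i in 1 2 3; do python3 m.py 244 246 140 141; done
```

```text
140 ..
26.5 [ 0.6208 -0.2054  0.1777] [-2.9148  0.3329 -0.7346] [0.2252 0.8083 0.057 ]
140 ..
26.55 [ 0.6208 -0.2054  0.1777] [-4.2906  0.6044 -1.3704] [ 0.1703  0.724  -0.006 ]
140 ..
26.6 [ 0.6209 -0.2054  0.1776] [-3.5377  0.2145 -0.363 ] [0.2686 0.7754 0.0528]
```

>>> {"fn": "send_rows", "kwargs": {"rows": [{"x": 1, "y": -0.27, "z": 0, "roll": 0, "hand": 50}, {"x": 0, "y": 0, "z": 0, "roll": 0, "hand": 50}, {"x": 0, "y": 0, "z": 0, "roll": 0, "hand": 50}, {"x": 0, "y": 0, "z": 0, "roll": 0, "hand": 50}]}}

```text
time: 27.0
position: [0.6218, -0.2057, 0.1777]
tool_rot: [-0.414, -3.113, -0.0]
ft_force: [-4.6, 1.3, -0.0]
grip_width: 0.66
grip_force: 14.5
```

>>> {"fn": "send_rows", "kwargs": {"rows": [{"x": -1, "y": 0.27, "z": 0, "roll": 0, "hand": 50}, {"x": -1, "y": 0.27, "z": 0, "roll": 0, "hand": 50}, {"x": 0, "y": 0, "z": 0, "roll": 0, "hand": 50}, {"x": 0, "y": 0, "z": 0, "roll": 0, "hand": 50}]}}

```text
time: 27.4
position: [0.6202, -0.2053, 0.1777]
tool_rot: [0.414, 3.114, -0.0]
ft_force: [-2.5, 0.8, -2.1]
grip_width: 0.664
grip_force: 14.7
```

>>> {"fn": "send_rows", "kwargs": {"rows": [{"x": 0, "y": 0, "z": 0, "roll": 0, "hand": 58}, {"x": 0, "y": 0, "z": 0, "roll": 0, "hand": 60}, {"x": 0, "y": 0, "z": 0, "roll": 0, "hand": 63}, {"x": 0, "y": 0, "z": 0, "roll": 0, "hand": 68}, {"x": 0, "y": 0, "z": 0, "roll": 0, "hand": 75}, {"x": 0, "y": 0, "z": 0, "roll": 0, "hand": 84}, {"x": 0, "y": 0, "z": 0, "roll": 0, "hand": 84}, {"x": 0, "y": 0, "z": 0, "roll": 0, "hand": 84}, {"x": 0, "y": 0, "z": 0, "roll": 0, "hand": 84}]}}

```text
time: 28.3
position: [0.6202, -0.2052, 0.1778]
tool_rot: [0.414, 3.114, 0.0]
ft_force: [0.3, 0.1, 0.2]
grip_width: 0.963
grip_force: 0.0
```

>>> {"fn": "send_rows", "kwargs": {"rows": [{"x": 0, "y": 0, "z": 5, "roll": 0, "hand": 84}, {"x": 0, "y": 0, "z": 10, "roll": 0, "hand": 84}, {"x": 0, "y": 0, "z": 15, "roll": 0, "hand": 84}, {"x": -5, "y": 0, "z": 20, "roll": 0, "hand": 84}, {"x": -20, "y": 5, "z": 20, "roll": 0, "hand": 84}, {"x": -30, "y": 25, "z": 20, "roll": 0, "hand": 84}, {"x": -30, "y": 35, "z": 10, "roll": 0, "hand": 84}, {"x": -20, "y": 35, "z": 0, "roll": 0, "hand": 84}, {"x": -10, "y": 35, "z": 0, "roll": 0, "hand": 84}, {"x": 0, "y": 0, "z": 0, "roll": 0, "hand": 84}]}}

```text
time: 29.3
position: [0.5045, -0.0648, 0.2796]
tool_rot: [0.402, 3.114, 0.007]
ft_force: [0.9, 0.5, -0.5]
grip_width: 0.968
grip_force: 0.0
```

```bash
python3 - <<'E'
from h import *
s=get_state();S=get_image("side");T=get_image("top");print(s["time"],s["position"],s["ft_force"])
ak=np.radians(-15);c=[.6178,-.2048,.126]
cur=ringc(c,ak,[(-.012,.029),(.012,.029)])
cv2.imwrite("pics/g5.png",np.vstack([np.hstack([draw(I,n,q,x,y,50,37,8) for q in([],cur)]) for I,n,x,y in((S,"side",308,242),(T,"top",335,172))]))
E
```

```text
29.3 [ 0.5045 -0.0648  0.2796] [ 0.9358  0.5384 -0.5377]
```

View pics/g5.png

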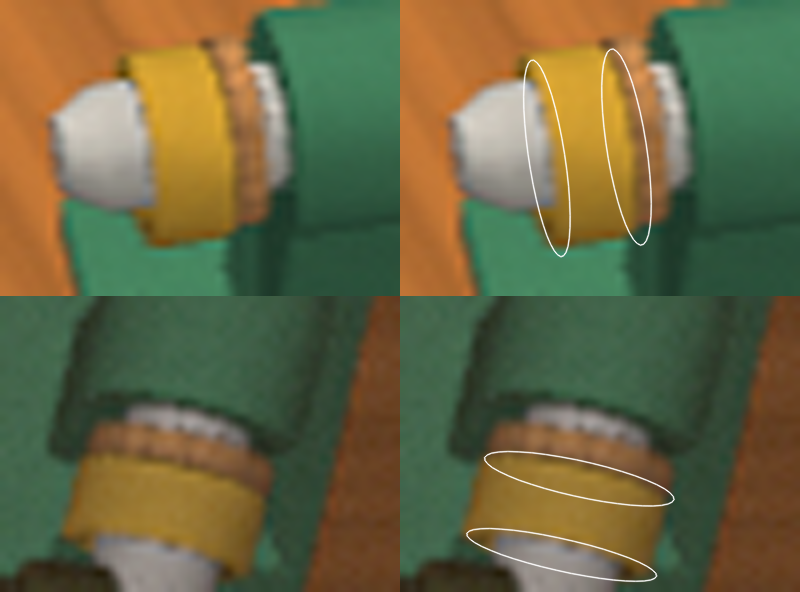

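The last view shows the ring on the arbor and flush against the cork: in the side view its back edge meets the cork at about (235,140), and the top view shows no gap. The gripper is clear, so I'm handing the job in.

```bash
python3 -c "
from bench import *
print(close_job())"
```

```text
the job is handed in; nothing more can be done
None
```

I handed the job in at about 29 s; the call returned no verdict. The hub ring came off the hook with about 1.5 N estimated peak contact, was pressed against the cork shoulder at about 5 N, and was left released on the arbor, flush with the cork in the last pictures.

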